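# Re-dress the glass grinder and set its eye shield

### The arm

A 6-joint arm with a two-finger parallel gripper is mounted at the origin on the work surface. World frame = base frame: x ahead of the robot, y to its left, z up, the work surface at z = 0. Lengths are in m, angles in rad, forces in N, time in s.
With the tool pointing down it reaches from about 0.425 to 0.925 m from the base axis. Payload 12.5 kg.
Tool frame: the origin (TCP) lies at the very end of the fingers, on their centre line; the grasp point (between the pads) lies 19 mm behind it (tcp_to_grasp is the distance from the TCP to the grasp point, in m); z points along the fingers, y is the direction in which the jaws open and shut (so a half turn about z gives the same grasp; the last joint's range is limited). The gripper opens to 85 mm and grips with 20 to 120 N. Pads are 22 mm wide; open, the fingers measure 114 mm over their backs; the gripper's body (76 mm by 85 mm) begins 54 mm behind the grasp point. The pads swing forward as they close: fully open they stand 13 mm farther back than shut.
Start: joints at [-1.305, 0.491, 1.559, -0, 1.092, -0.106], TCP at [0.227, -0.582, 0.231] pointing down, gripper open.
Joint ranges: [-3.1, 3.1], [-0.84, 2.19], [0.05, 2.79], [-1.13, 4.28], [0.06, 2.93], [-2.69, 2.69]. Speed limits (rad/s): [2.22, 2.22, 2.79, 3.14, 3.14, 3.14].

### API

Orientations are given as a unit quaternion [x, y, z, w].
In Python, from workcell import read_state, read_camera, sign_off, tcp_to_grasp gives the robot as it stands.
- The arm moves only by the tool carry_out, never from a script. Its argument "deltas" is a list of rows, each a list of 6 numbers: the shift along the tool's x, y, z in mm, then the turn, a rotation vector about the tool's x, y, z in rad. A call has 1 to 5 rows; each row shifts and turns the commanded pose from where the row before left it, along the tool's axes as they then stand; what a row does not reach is not made up. A row lasts 1/8 s, in which the tool goes at most 62.5 mm and 10.7 degrees, less where a joint would pass 70% of its speed; a pose out of reach is approached as far as the arm can. A call with a gripper value outside its range is refused whole. "fingers" is the opening, from 0 (shut) to 1 (fully open), set as the call begins (left out, the last holds). The fingers move at their own pace and stop on an object; the grip force is fixed at half the most. Time passes only in rows, so rows that do not move let the fingers close. It gives the time, the measured TCP pose, the force and the opening at its end, in the units of the state.
- read_state(): the state, without advancing time (a new reading comes with each control period).
- read_camera(name): name is "scene" or "top"; returns a dict with "color" (384x512x3 uint8, red, green, blue), "mtx" (3x3 intrinsics, pixels), "position" and "rotation" of the camera in the world. Camera axes: x right, y up, looking along -z (the intrinsics and any distortion apply to the point x, -y, -z); pixel columns grow to the right and rows downward; lengths in m; the calibration is good to about 2 mm. A picture is of the moment at which its call begins. There is no depth.
- sign_off(): hands the job in, once; it reports no verdict.
The state is a dict: "time_s": time; "q": joint angles; "dq": joint speeds; "tau": joint torques, N m; "position": TCP position; "tcp_rot": TCP orientation; "force": force on the tool from outside, world axes, zero at the start; "moment": the same for the moment, N m; "gripper_width": finger opening in m.
Only numpy, scipy, OpenCV 4.12 (cv2) and the standard library are available. Lean on these libraries where they do the work, as an engineer would, in place of code of your own. Each camera call takes 0.05 s, during which the arm holds its last target. There are 200 camera calls.

### The job

Re-dress the glass grinder: first lift the worn head off its upright spindle and put it in the white tray, then thread every spacer washer on the bench down the spindle, then the wide grinding head, then the narrow one, each fully home on the one below. Finally swing the eye shield round until its arm points straight to the front of the grinder, over the spindle, and tip it so that its free edge is 30 degrees below level. Leave the other things on the bench where they are.

Things in the scene. Friction and masses are not known exactly. Their poses are not given: they have to be found in the camera images.
- grinder: bench glass grinder, fixed: grey housing with a white tub, 216 (x) x 226 (y) mm over all; the tub rim stands 122 mm above the bench, the grid inside it 118 mm. Origin at the middle of its underside, on the bench; z up, x points to its back, -x to its front (the side with the switch). The steel spindle stands upright on the origin's axis
- spindle_seat (a point): the centre of the shoulder (22 mm across, 12 mm above the grid) on which the lowest ring seats, 130 mm above the bench. From here the spindle, 10 mm in diameter, rises 52 mm; its top 9 mm taper to a 3 mm tip
- shield_post (a point): centre of the eye shield's swivel, on a post 88 mm behind the spindle (grinder x +0.088, y 0), 257 mm above the bench. From it a level 45 mm arm runs to the tilt hinge; from the hinge, at the same height, a clear panel 100 mm wide, 85 mm long runs on along the arm's direction to its free edge, a thin steel rod that runs on past one side to a ball
- shield_ball (a point): centre of the shield's black ball handle, 20 mm across, on the end of the 7 mm rod; the fingers may pinch it and it can turn in them. With both joints at 0 it lies at grinder x -0.042, y -0.095, z 0.257, that is 85 mm beyond the tilt hinge and 95 mm to the grinder's -y side of the arm's line (45 mm clear of the panel)
- shield_swivel (a joint): swivel of the shield's arm about the vertical post, rad: 0 = arm points straight to the grinder's front (-x of the grinder), over the spindle; grows clockwise seen from above (towards the grinder's +y side, then its back). Stops at -0.6 and 2.6. A friction joint of about 0.2 N m: it stays where it is left. Starts at 1.9 to 2.3, parked clear of the spindle
- shield_tilt (a joint): tilt of the shield's panel about its hinge, rad: 0 = panel level, positive = free edge below level, negative = free edge raised; 30 degrees below level is 0.52. Stops at -1.1 and 1.0. A friction joint of about 0.12 N m: it stays where it is left. Starts at -0.9 to -0.4
- worn_head: the worn grinding head, bright steel with a brass core: ring 30 mm outside, bore 13 mm, 20 mm tall, 90 g. At the start it sits on the spindle, home on the shoulder. Origin at its centre (10 mm above its underside), z along the bore
- used_tray: shallow white open tray for used heads, fixed on the bench: 100 (x) x 120 (y) x 30 mm, walls and floor 4 mm; origin at the middle of its underside
- spacer1: loose plain aluminium spacer washer: flat ring, outside diameter 26 mm, bore 13 mm, 8 mm thick, 25 g; lies flat on the bench at the start. The three spacers are alike and one or two may be absent. Origin at the ring's centre (4 mm above its underside), z along its bore
- spacer2: loose plain aluminium spacer washer: flat ring, outside diameter 26 mm, bore 13 mm, 8 mm thick, 25 g; lies flat on the bench at the start. The three spacers are alike and one or two may be absent. Origin at the ring's centre (4 mm above its underside), z along its bore
- spacer3: loose plain aluminium spacer washer: flat ring, outside diameter 26 mm, bore 13 mm, 8 mm thick, 25 g; lies flat on the bench at the start. The three spacers are alike and one or two may be absent. Origin at the ring's centre (4 mm above its underside), z along its bore
- wide_head: loose wide grinding head, dark grit band round a brass core: ring 34 mm outside, bore 13 mm, 16 mm tall, 100 g, standing flat on the bench. Origin at its centre (8 mm above its underside), z along the bore
- narrow_head: loose narrow grinding head, dark grit band round a brass core: ring 24 mm outside, bore 13 mm, 20 mm tall, 50 g, standing upright on the bench. Origin at its centre (10 mm above its underside), z along the bore
- paint_jar: bystander: amber glass jar 48 mm across, 55 mm high, origin under its middle
- brush: bystander: wooden brush lying along its x, 190 mm long, up to about 30 mm wide and 25 mm high
- offcut: bystander: piece of green glass lying flat, 50 (x) x 34 (y) x 6 mm, origin under its middle
- cork_block: bystander: cork block 60 (x) x 35 (y) x 25 mm, origin under its middle
- marker: bystander: marker pen lying along its x, 130 mm long, 14 mm thick
- spanner: bystander: open-ended spanner lying along its x, 140 mm long, about 25 mm wide
- coolant: bystander: white plastic bottle 56 mm across, 130 mm high, origin under its middle

How it is judged:
By the outcome, as a careful person would: the job done as asked, in the order asked, and still so for the second after the job is handed in, with the robot touching nothing.
Of spacer1, spacer2, spacer3 only 1 to 3 are there at a start; the rules pass over those that are not, and their reading is None.
At some moment in a run one of spacer1, spacer2, spacer3, wide_head, narrow_head may be knocked a few centimetres aside while the robot is not near it.
It also fails if it takes over 210 s, if anything falls off the work surface, if the arm or the gripper's body presses on something with over 40 N, if the wrist force passes 120 N, or if a joint passes its speed limit or range.

## Working session

There is one attempt and no reset: what is moved stays moved. The work goes in short steps, Python scripts to look and compute and a tool call to move; the robot and the scene stay as the last step left them, time stands still between calls to the robot, and variables do not carry over. Pictures are saved under pics/ and viewed, about 12 in all and at most 16, crops included, and the job is handed in when it is done.

Besides the shell and the picture viewer there is one more tool, called after "Emit:" by a JSON object that holds its "name" and its "arguments". carry_out: Moves the arm, as the interface text tells. Its arguments: {"type":"object","properties":{"deltas":{"type":"array","items":{"type":"array","items":{"type":"number"}}},"fingers":{"type":"number"}},"required":["deltas"]}

```bash
ls; mkdir -p pics
cat > h.py <<'E'
import numpy as np, cv2
from workcell import read_state, read_camera, sign_off, tcp_to_grasp
from scipy.spatial.transform import Rotation as R
def rot(c):
    r=np.array(c["rotation"],float); return r if r.shape==(3,3) else R.from_quat(r).as_matrix()
def proj(c,p):
    q=(np.atleast_2d(p)-np.array(c["position"]))@rot(c); q=q*[1,-1,-1]
    uv=q@np.array(c["mtx"]).T; return uv[:,:2]/uv[:,2:]
def plane(c,uv,z):
    uv=np.atleast_2d(np.array(uv,float)); d=np.c_[uv,np.ones(len(uv))]@np.linalg.inv(np.array(c["mtx"])).T
    d=(d*[1,-1,-1])@rot(c).T; o=np.array(c["position"]); t=(z-o[2])/d[:,2]; return o+d*t[:,None]
def save(c,name): cv2.imwrite("pics/"+name,cv2.cvtColor(c["color"],cv2.COLOR_RGB2BGR))
def tri(c1,u1,c2,u2):
    A=np.zeros((3,3));b=np.zeros(3)
    for c,u in((c1,u1),(c2,u2)):
        o=np.array(c["position"]);d=plane(c,u,0)[0]-o;d/=np.linalg.norm(d);M=np.eye(3)-np.outer(d,d);A+=M;b+=M@o
    return np.linalg.solve(A,b)
E
python3 - <<'E'
from h import *
s=read_state();print(s, tcp_to_grasp)
ims=[]
for n in("scene","top"):
    c=read_camera(n);save(c,n+"0.png");print(n,c["mtx"],c["position"],c["rotation"],[k for k in c])
E
```

```text
pics
{'time_s': 0.0, 'q': array([-1.30457003e+00,  4.91573569e-01,  1.55944288e+00, -1.57609029e-05,
        1.09169997e+00, -1.05595510e-01]), 'dq': array([-1.50346605e-03, -8.13191359e-04,  5.24333840e-04,  6.81530894e-05,
       -4.81281591e-04,  1.57861406e-03]), 'tau': array([-3.25608453e-03, -6.18468761e+01, -2.61599565e+01, -1.84383971e-04,
        4.08583554e-03,  1.78727237e-05]), 'position': array([ 0.22703248, -0.58206826,  0.2307213 ]), 'tcp_rot': array([ 9.82767458e-01,  1.84845363e-01, -5.20477106e-05, -5.59507486e-04]), 'force': array([-0.06629583, -0.50921115, -0.11217317]), 'moment': array([-0.00032126, -0.06680074,  0.00057162]), 'gripper_width': 0.08549951873667602} 0.0187
scene [[439.15854807   0.         249.82919645]
 [  0.         439.15854807 191.95367308]
 [  0.           0.           1.        ]] [ 1.13210008 -0.32393543  0.79384033] [0.32075679 0.21319266 0.5217191  0.76123134] ['color', 'mtx', 'position', 'rotation']
top [[379.21328736   0.         255.88892817]
 [  0.         379.21328736 188.58540504]
 [  0.           0.           1.        ]] [ 0.42778921 -0.07660505  1.19658942] [ 0.02636796 -0.03475412 -0.70559829  0.70726794] ['color', 'mtx', 'position', 'rotation']
```

View pics/scene0.png

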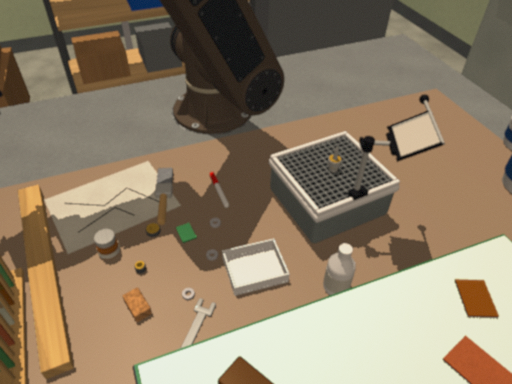

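View pics/top0.png

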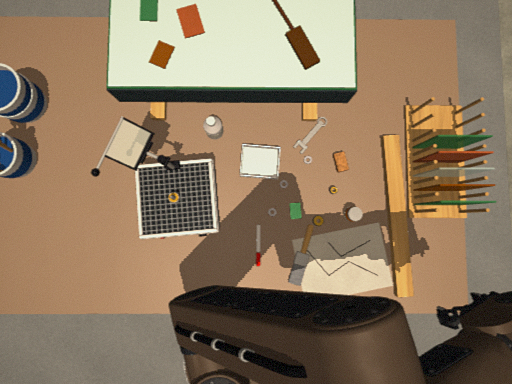

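Run:
```python
from h import *
t=cv2.imread("pics/top0.png");s=cv2.imread("pics/scene0.png")
T=cv2.resize(t[110:260,80:360],None,fx=2.8,fy=2.8,interpolation=cv2.INTER_CUBIC)
cv2.imwrite("pics/tc.png",T)
S=cv2.resize(s[85:325,90:450],None,fx=2.2,fy=2.2,interpolation=cv2.INTER_CUBIC)
cv2.imwrite("pics/sc.png",S)
ct,cs=read_camera("top"),read_camera("scene")
for n,a,b,h in [("sp_a",(272,212),(215,223),.008),("sp_b",(284,184),(211,254),.008),("sp_c",(308,160),(187,294),.008),("wide",(319,220),(153,230),.016),("narrow",(334,189),(140,267),.02),("worn",(173,197),(335,160),.15),("jar",(354,213),(106,240),.055)]:
    print(n,plane(ct,a,h)[0].round(3),plane(cs,b,h)[0].round(3))
print("ball",tri(ct,(95,172),cs,(424,99)))
```

```text
sp_a [ 0.457 -0.141  0.008] [ 0.464 -0.142  0.008]
sp_b [ 0.546 -0.179  0.008] [ 0.547 -0.179  0.008]
sp_c [ 0.622 -0.256  0.008] [ 0.627 -0.257  0.008]
wide [ 0.433 -0.287  0.016] [ 0.44  -0.284  0.016]
narrow [ 0.529 -0.334  0.02 ] [ 0.535 -0.333  0.02 ]
worn [0.495 0.14  0.15 ] [0.501 0.137 0.15 ]
jar [ 0.454 -0.386  0.055] [ 0.466 -0.386  0.055]
ball [0.54403736 0.29450667 0.30016493]
```

View pics/tc.png

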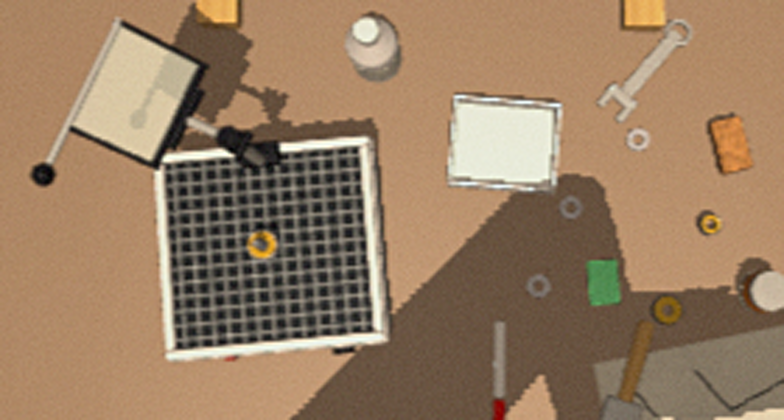

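View pics/sc.png

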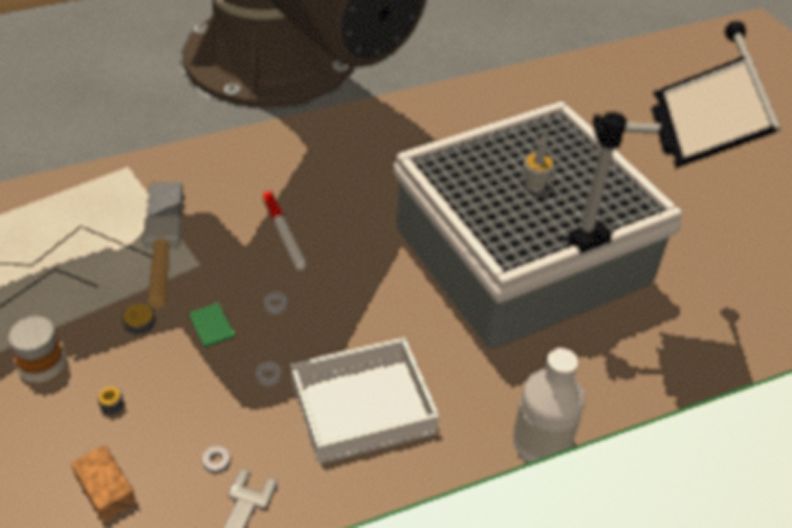

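```bash
cat >> h.py <<'E'
def blob(c,uv,kind,r=11):
    im=c["color"]; u0,v0=int(round(uv[0])),int(round(uv[1])); k=4
    p=cv2.resize(im[v0-r:v0+r+1,u0-r:u0+r+1],None,fx=k,fy=k,interpolation=cv2.INTER_CUBIC)
    hsv=cv2.cvtColor(p,cv2.COLOR_RGB2HSV)
    lab=cv2.cvtColor(p,cv2.COLOR_RGB2LAB).astype(float)
    bg=np.median(np.r_[lab[:6].reshape(-1,3),lab[-6:].reshape(-1,3)],0)
    if kind=="grey": m=(lab[...,2]-bg[2]<-7)      # less yellow than wood
    elif kind=="brass": m=(hsv[...,1]>150)&(lab[...,2]>bg[2]+8)
    elif kind=="dark": m=lab[...,0]<70
    m=m.astype(np.uint8); n,l,st,ce=cv2.connectedComponentsWithStats(m)
    if n<2: return None
    i=1+np.argmax(st[1:,4]); cnt=cv2.findContours((l==i).astype(np.uint8),0,2)[0]
    M=cv2.moments(max(cnt,key=cv2.contourArea)); ctr=np.array([M["m10"],M["m01"]])/max(M["m00"],1e-9)
    return (ctr+.5)/k-.5+[u0-r,v0-r], st[i,2:5]/k/[1,1,k]
E
python3 - <<'E'
from h import *
ct,cs=read_camera("top"),read_camera("scene")
f=lambda u,v:(80+u/2.8,110+v/2.8); g=lambda u,v:(90+u/2.2,85+v/2.2)
for n,a,b,k,h in [("sp_a",(539,286),(275,302),"grey",.004),("sp_b",(570,207),(268,373),"grey",.004),("sp_c",(638,140),(216,459),"grey",.004),("wide",(667,310),(139,316),"brass",.016),("narrow",(710,223),(110,397),"brass",.020),("worn",(262,244),(540,162),"brass",.150),("ball",(43,174),(736,30),"dark",.3)]:
    A,B=blob(ct,f(*a),k),blob(cs,g(*b),k)
    print(n,A[0].round(1),A[1],B[0].round(1),B[1],plane(ct,A[0],h)[0,:2].round(4),plane(cs,B[0],h)[0,:2].round(4),tri(ct,A[0],cs,B[0]).round(4))
# rim outer corners (crop px): top & scene
print("rim top");print(plane(ct,[f(*p) for p in [(156,160),(372,138),(388,341),(167,360)]],.122).round(4))
print("rim sc");print(plane(cs,[g(*p) for p in [(395,162),(563,104),(680,210),(503,284)]],.122).round(4))
print("tray");print(plane(ct,[f(*p) for p in [(454,95),(562,101),(554,190),(448,184)]],.03).round(4))
print(plane(cs,[g(*p) for p in [(292,366),(407,340),(438,430),(322,459)]],.03).round(4))
print("post",tri(ct,f(262,153),cs,g(610,128)))
E
```

```text
sp_a [272.4 211.8] [ 7.5     7.25   20.4375] [216.4 224.8] [5.     3.     4.8125] [ 0.4581 -0.1426] [ 0.4669 -0.1401] [ 0.4592 -0.1406 -0.0041]
sp_b [283.4 183.8] [ 7.75    8.     30.6875] [211.8 254.5] [10.5    10.     52.4375] [ 0.5466 -0.1776] [ 0.5465 -0.1773] [ 0.5467 -0.1774  0.0042]
sp_c [307.3 159.4] [ 8.5    8.75  51.125] [188.  293.6] [ 13.25    12.75   122.8125] [ 0.6248 -0.2542] [ 0.6247 -0.2541] [ 0.6248 -0.2541  0.0041]
wide [318.1 220.3] [ 9.25    9.25   51.3125] [152.2 227.7] [12.75   10.     98.1875] [ 0.4319 -0.2841] [ 0.4325 -0.2846] [ 0.4318 -0.2844  0.0152]
narrow [333.3 189.6] [ 6.75    6.75   27.1875] [139.2 264.5] [ 9.5     8.5    60.6875] [ 0.5274 -0.3322] [ 0.5283 -0.3333] [ 0.5274 -0.3329  0.0186]
worn [173. 197.] [10.25  9.   49.5 ] [334.6 158.5] [11.75    7.     40.5625] [0.4946 0.1396] [0.4965 0.1383] [0.4947 0.1398 0.1481]
ball [ 95.  171.9] [ 8.5     7.75   48.5625] [423.4  98.1] [ 9.   8.5 48. ] [0.5441 0.2942] [0.5408 0.2961] [0.5437 0.2931 0.3025]
rim top
[[0.5813 0.2531 0.122 ]
 [0.6047 0.034  0.122 ]
 [0.3987 0.0155 0.122 ]
 [0.3794 0.2362 0.122 ]]
rim sc
[[0.4149 0.0142 0.122 ]
 [0.3888 0.2357 0.122 ]
 [0.5872 0.2568 0.122 ]
 [0.6138 0.0397 0.122 ]]
tray
[[ 0.6686 -0.0472  0.03  ]
 [ 0.6623 -0.1676  0.03  ]
 [ 0.5625 -0.1584  0.03  ]
 [ 0.5688 -0.0411  0.03  ]]
[[ 0.5661 -0.1572  0.03  ]
 [ 0.5766 -0.0377  0.03  ]
 [ 0.6858 -0.0541  0.03  ]
 [ 0.6762 -0.166   0.03  ]]
post [0.5768853  0.13191375 0.25340703]
```

```bash
cat >> h.py <<'E'
def go(*wps,start=None,step=45):
    """print rows (rounded) from current pose through waypoints (x,y,z[m],psi)"""
    s=read_state(); p=np.array(s["position"]);x=R.from_quat(s["tcp_rot"]).as_matrix()
    psi=np.arctan2(x[1,0],x[0,0]); tiltdeg=np.degrees(np.arccos(-x[2,2]))
    if start is not None: p,psi=np.array(start[:3]),start[3]
    print("t",s["time_s"],"at",p.round(4),"psi",round(psi,3),"tilt",tiltdeg.round(2),"F",s["force"].round(1),"w",round(s["gripper_width"],4))
    for w in wps:
        d=np.array(w[:3])-p; dpsi=w[3]-psi; n=int(max(np.ceil(np.linalg.norm(d)*1000/step),np.ceil(abs(dpsi)/.17-1e-6),1)); rows=[]
        w0=p.copy()
        for i in range(n):
            e=w0+d*(i+1)/n-p; T=np.array([[np.cos(psi),np.sin(psi),0],[np.sin(psi),-np.cos(psi),0],[0,0,-1]])
            r=(T@e*1000).round(1); dz=round(-dpsi/n,3); rows.append([*r.tolist(),0,0,dz]); p=p+T.T@r/1000; psi-=dz
        print(" ->",w,rows)
E
python3 - <<'E'
from h import *
ct,cs=read_camera("top"),read_camera("scene")
f=lambda u,v:(80+u/2.8,110+v/2.8); g=lambda u,v:(90+u/2.2,85+v/2.2)
print("post",tri(ct,f(236,140),cs,g(610,128)))
go((.45,-.35,.26,.238),(.495,.05,.25,.105),(.4955,.1395,.20,.105),(.4955,.1395,.126,.105),step=55)
E
```

```text
post [0.58169099 0.14368309 0.25518451]
t 0.4 at [ 0.2271 -0.5823  0.2312] psi 0.372 tilt 0.01 F [ 0.2  0.3 -0.4] w 0.0853
 -> (0.45, -0.35, 0.26, 0.238) [[48.7, -22.6, -4.8, 0, 0, np.float64(0.022)], [48.1, -23.6, -4.8, 0, 0, np.float64(0.022)], [47.7, -24.7, -4.8, 0, 0, np.float64(0.022)], [47.1, -25.7, -4.8, 0, 0, np.float64(0.022)], [46.5, -26.8, -4.8, 0, 0, np.float64(0.022)], [45.9, -27.8, -4.8, 0, 0, np.float64(0.022)]]
 -> (0.495, 0.05, 0.25, 0.105) [[17.3, -47.2, 1.3, 0, 0, np.float64(0.017)], [16.6, -47.5, 1.2, 0, 0, np.float64(0.017)], [15.7, -47.8, 1.3, 0, 0, np.float64(0.017)], [14.9, -48.1, 1.2, 0, 0, np.float64(0.017)], [14.1, -48.3, 1.3, 0, 0, np.float64(0.017)], [13.3, -48.5, 1.2, 0, 0, np.float64(0.017)], [12.4, -48.8, 1.3, 0, 0, np.float64(0.017)], [11.6, -48.9, 1.2, 0, 0, np.float64(0.017)]]
 -> (0.4955, 0.1395, 0.2, 0.105) [[4.9, -44.5, 25.0, 0, 0, np.float64(-0.001)], [4.9, -44.5, 25.0, 0, 0, np.float64(-0.001)]]
 -> (0.4955, 0.1395, 0.126, 0.105) [[0.0, 0.0, 37.0, 0, 0, np.float64(0.0)], [0.0, 0.0, 37.0, 0, 0, np.float64(0.0)]]
```

Emit:
{"name": "carry_out", "arguments": {"deltas": [[48,-23,-5,0,0,0.022],[48,-24,-5,0,0,0.022],[48,-25,-5,0,0,0.022],[47,-26,-5,0,0,0.022],[47,-27,-5,0,0,0.022]], "fingers": 0.6}}

```text
time_s: 1.02
position: [0.4133, -0.3859, 0.2566]
tcp_rot: [0.992, 0.13, 0.0, 0.0]
force: [0.8, -0.2, -0.1]
gripper_width: 0.051
```

Emit:
{"name": "carry_out", "arguments": {"deltas": [[46,-28,-5,0,0,0.022],[17,-47,1,0,0,0.017],[17,-47,1,0,0,0.017],[16,-48,1,0,0,0.017],[15,-48,1,0,0,0.017]]}}

```text
time_s: 1.65
position: [0.4726, -0.1473, 0.2574]
tcp_rot: [0.996, 0.085, 0.0, 0.0]
force: [1.9, -0.2, 0.2]
gripper_width: 0.0513
```

Emit:
{"name": "carry_out", "arguments": {"deltas": [[14,-48,1,0,0,0.017],[13,-48,1,0,0,0.017],[12,-49,1,0,0,0.017],[12,-49,1,0,0,0.017],[0,0,0,0,0,0]]}}

```text
time_s: 2.28
position: [0.4947, 0.0531, 0.2533]
tcp_rot: [0.999, 0.054, 0.0, -0.0]
force: [0.6, -0.7, -0.3]
gripper_width: 0.0514
```

Run:
```python
from h import *
go((.4955,.1395,.20,.105),(.4955,.1395,.126,.105),step=50)
```

```text
t 2.275 at [0.4947 0.0531 0.2533] psi 0.108 tilt 0.01 F [ 0.6 -0.7 -0.3] w 0.0514
 -> (0.4955, 0.1395, 0.2, 0.105) [[3.4, -28.6, 17.8, 0, 0, np.float64(0.001)], [3.3, -28.6, 17.7, 0, 0, np.float64(0.001)], [3.3, -28.6, 17.8, 0, 0, np.float64(0.001)]]
 -> (0.4955, 0.1395, 0.126, 0.105) [[-0.0, 0.0, 37.0, 0, 0, np.float64(-0.0)], [-0.0, 0.0, 37.0, 0, 0, np.float64(-0.0)]]
```

Emit:
{"name": "carry_out", "arguments": {"deltas": [[3,-43,26,0,0,0],[7,-43,27,0,0,0],[0,0,37,0,0,0],[0,0,37,0,0,0],[0,0,0,0,0,0]]}}

```text
time_s: 2.9
position: [0.4949, 0.1363, 0.1246]
tcp_rot: [0.999, 0.052, -0.002, 0.0]
force: [-0.1, 0.0, -0.0]
gripper_width: 0.0512
```

Emit:
{"name": "carry_out", "arguments": {"deltas": [[0,0,0,0,0,0],[0,0,0,0,0,0],[0,0,0,0,0,0],[0,0,0,0,0,0]], "fingers": 0.1}}

```text
time_s: 3.4
position: [0.4963, 0.1378, 0.1281]
tcp_rot: [0.999, 0.052, 0.001, -0.001]
force: [-0.3, 8.7, 0.1]
gripper_width: 0.0278
```

Run:
```python
from h import *
go((.4955,.1395,.126,.105))
c=read_camera("scene");cv2.imwrite("pics/g1.png",cv2.resize(c["color"][60:230,200:450,::-1],None,fx=3,fy=3))
```

```text
t 3.4 at [0.4963 0.1378 0.1281] psi 0.103 tilt 0.18 F [-0.3  8.7  0.1] w 0.0278
 -> (0.4955, 0.1395, 0.126, 0.105) [[-0.7, -1.8, 2.1, 0, 0, np.float64(-0.002)]]
```

View pics/g1.png

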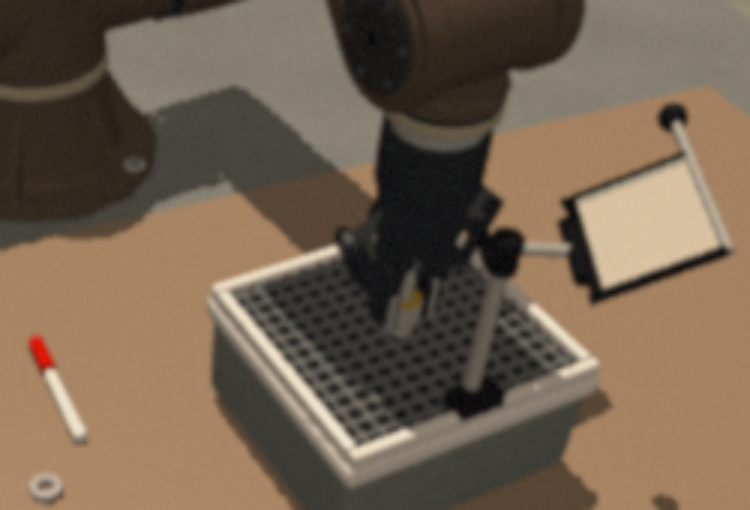

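Emit:
{"name": "carry_out", "arguments": {"deltas": [[0,-1.5,0,0,0,0],[0,0,0,0,0,0]]}}

```text
time_s: 3.7
position: [0.4964, 0.1385, 0.128]
tcp_rot: [0.999, 0.052, 0.001, -0.0]
force: [-0.8, -0.8, 8.3]
gripper_width: 0.0278
```

Emit:
{"name": "carry_out", "arguments": {"deltas": [[0,0,-10,0,0,0],[0,0,-20,0,0,0],[0,0,-30,0,0,0],[0,0,-30,0,0,0],[0,0,0,0,0,0]]}}

```text
time_s: 4.32
position: [0.4965, 0.1386, 0.2189]
tcp_rot: [0.999, 0.052, 0.002, -0.0]
force: [-0.3, 0.4, -1.4]
gripper_width: 0.0276
```

Run:
```python
from h import *
go((.6,-.10,.20,.2),(.618,-.103,.1,.2),(.618,-.103,.012,.2),step=50)
```

```text
t 4.325 at [0.4965 0.1386 0.2189] psi 0.104 tilt 0.28 F [-0.3  0.4 -1.4] w 0.0276
 -> (0.6, -0.1, 0.2, 0.2) [[13.0, 41.3, 3.1, 0, 0, np.float64(-0.016)], [12.4, 41.6, 3.2, 0, 0, np.float64(-0.016)], [11.7, 41.7, 3.1, 0, 0, np.float64(-0.016)], [11.1, 41.9, 3.2, 0, 0, np.float64(-0.016)], [10.4, 42.1, 3.1, 0, 0, np.float64(-0.016)], [9.7, 42.3, 3.2, 0, 0, np.float64(-0.016)]]
 -> (0.618, -0.103, 0.1, 0.2) [[5.7, 2.2, 33.3, 0, 0, np.float64(-0.0)], [5.6, 2.1, 33.3, 0, 0, np.float64(-0.0)], [5.7, 2.2, 33.4, 0, 0, np.float64(-0.0)]]
 -> (0.618, -0.103, 0.012, 0.2) [[0.0, -0.0, 44.0, 0, 0, np.float64(-0.0)], [0.0, -0.0, 44.0, 0, 0, np.float64(-0.0)]]
```

Emit:
{"name": "carry_out", "arguments": {"deltas": [[13,41,3,0,0,-0.016],[12,42,3,0,0,-0.016],[12,42,3,0,0,-0.016],[11,42,3,0,0,-0.016],[10,42,3,0,0,-0.016]]}}

```text
time_s: 4.95
position: [0.5815, -0.0621, 0.2005]
tcp_rot: [0.996, 0.092, -0.001, -0.0]
force: [0.1, -0.5, -0.9]
gripper_width: 0.0278
```

Emit:
{"name": "carry_out", "arguments": {"deltas": [[10,42,3,0,0,-0.016],[6,2,33,0,0,0],[6,2,33,0,0,0],[6,2,33,0,0,0],[0,0,0,0,0,0]]}}

```text
time_s: 5.58
position: [0.6165, -0.1022, 0.0966]
tcp_rot: [0.995, 0.1, -0.002, -0.001]
force: [-0.8, -0.2, -0.1]
gripper_width: 0.0278
```

Run:
```python
from h import *
go((.618,-.103,.050,.2),(.618,-.103,.007,.2),step=50)
c=read_camera("scene");cv2.imwrite("pics/g2.png",cv2.resize(c["color"][120:330,130:400,::-1],None,fx=2.5,fy=2.5))
```

```text
t 5.575 at [ 0.6165 -0.1022  0.0966] psi 0.2 tilt 0.3 F [-0.8 -0.2 -0.1] w 0.0278
 -> (0.618, -0.103, 0.05, 0.2) [[1.3, 1.1, 46.6, 0, 0, np.float64(-0.0)]]
 -> (0.618, -0.103, 0.007, 0.2) [[0.0, -0.0, 43.0, 0, 0, np.float64(-0.0)]]
```

View pics/g2.png

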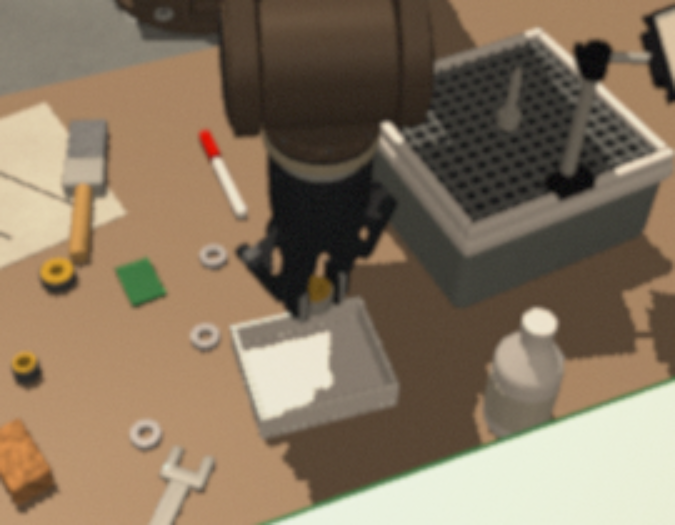

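Emit:
{"name": "carry_out", "arguments": {"deltas": [[0,0,45,0,0,0],[0,0,35,0,0,0],[0,0,8,0,0,0],[0,0,0,0,0,0]]}}

```text
time_s: 6.12
position: [0.6183, -0.1026, 0.0125]
tcp_rot: [0.995, 0.1, 0.001, 0.0]
force: [-0.6, -0.2, -0.7]
gripper_width: 0.0274
```

Emit:
{"name": "carry_out", "arguments": {"deltas": [[0,0,0,0,0,0],[0,0,0,0,0,0],[0,0,0,0,0,0]], "fingers": 0.55}}

```text
time_s: 6.5
position: [0.618, -0.1025, 0.012]
tcp_rot: [0.995, 0.1, 0.0, 0.0]
force: [-0.5, 0.9, -0.5]
gripper_width: 0.0472
```

Emit:
{"name": "carry_out", "arguments": {"deltas": [[0,0,-20,0,0,0],[0,0,-40,0,0,0],[0,0,-40,0,0,0],[0,0,-40,0,0,0],[0,0,0,0,0,0]]}}

```text
time_s: 7.12
position: [0.619, -0.1027, 0.1559]
tcp_rot: [0.995, 0.1, 0.003, 0.001]
force: [-0.2, 0.1, 0.2]
gripper_width: 0.0472
```

Run:
```python
from h import *
ct,cs=read_camera("top"),read_camera("scene")
for u,v,z in[(336.8,146.8,.182),(333.2,168.8,.13)]: print(plane(cs,(u,v),z).round(4))
im=ct["color"];a=cv2.resize(im[140:250,120:320,::-1],None,fx=4,fy=4,interpolation=cv2.INTER_CUBIC);cv2.imwrite("pics/t2.png",a)
go((.5467,-.1775,.1,.4),(.5467,-.1775,.0,.4))
for n,p in dict(a=(.459,-.141),b=(.5467,-.1775),c=(.6248,-.2541)).items():
  for c in(ct,cs):
    q=proj(c,[[*p,.004]])[0];B=blob(c,q,"grey")
    if B: print(n,B[0].round(1),B[1],plane(c,B[0],.004).round(4))
```

```text
[[0.4945 0.1396 0.182 ]]
[[0.5075 0.1318 0.13  ]]
t 7.225 at [ 0.6177 -0.1024  0.1523] psi 0.2 tilt 0.07 F [ 0.3 -0.3  0.1] w 0.0471
 -> (0.5467, -0.1775, 0.1, 0.4) [[-28.2, 19.8, 17.4, 0, 0, np.float64(-0.067)], [-29.4, 18.0, 17.5, 0, 0, np.float64(-0.067)], [-30.6, 15.9, 17.4, 0, 0, np.float64(-0.067)]]
 -> (0.5467, -0.1775, 0.0, 0.4) [[0.0, -0.0, 33.3, 0, 0, np.float64(0.0)], [0.0, -0.0, 33.4, 0, 0, np.float64(0.0)], [0.0, -0.0, 33.3, 0, 0, np.float64(0.0)]]
a [275.6 214.4] [ 5.     19.5    30.9375] [[ 0.45   -0.1527  0.004 ]]
a [215.  222.5] [11.25   10.25   87.9375] [[ 0.4585 -0.1409  0.004 ]]
b [277.5 183. ] [ 16.      23.     233.3125] [[ 0.5491 -0.159   0.004 ]]
b [211.7 254.5] [ 12.     11.75  106.625] [[ 0.5464 -0.1774  0.004 ]]
c [307.3 159.4] [ 8.75    8.25   49.6875] [[ 0.625  -0.2541  0.004 ]]
c [187.9 293.6] [ 13.25    12.75   122.6875] [[ 0.6247 -0.2541  0.004 ]]
```

View pics/t2.png

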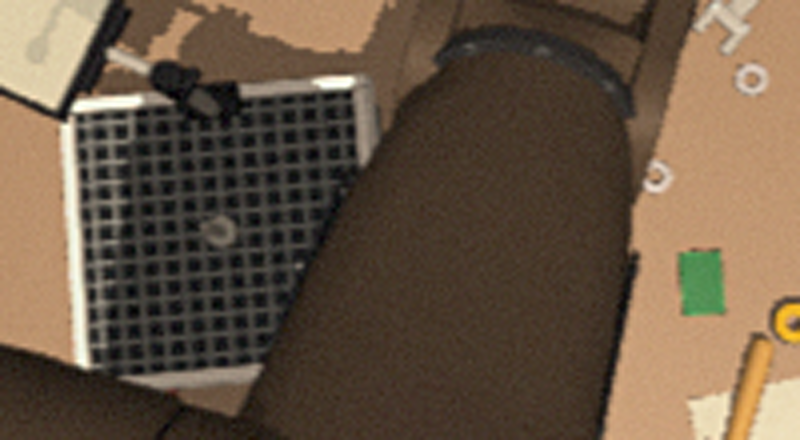

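Emit:
{"name": "carry_out", "arguments": {"deltas": [[-28,20,17,0,0,-0.067],[-29,18,17,0,0,-0.067],[-31,16,17,0,0,-0.067],[0,0,35,0,0,0],[0,0,0,0,0,0]], "fingers": 0.48}}

```text
time_s: 7.85
position: [0.5455, -0.1776, 0.063]
tcp_rot: [0.98, 0.199, -0.002, -0.002]
force: [-0.1, 0.3, 0.5]
gripper_width: 0.0407
```

Run:
```python
from h import *
go((.5466,-.1775,.0,.4))
```

```text
t 7.85 at [ 0.5455 -0.1776  0.063 ] psi 0.4 tilt 0.32 F [-0.1  0.3  0.5] w 0.0407
 -> (0.5466, -0.1775, 0.0, 0.4) [[0.5, 0.2, 31.5, 0, 0, np.float64(0.0)], [0.6, 0.2, 31.5, 0, 0, np.float64(0.0)]]
```

Emit:
{"name": "carry_out", "arguments": {"deltas": [[1,0,31,0,0,0],[0,0,26,0,0,0],[0,0,6,0,0,0],[0,0,0,0,0,0]]}}

```text
time_s: 8.35
position: [0.5483, -0.1774, 0.003]
tcp_rot: [0.98, 0.199, 0.0, 0.0]
force: [0.1, -0.6, -0.7]
gripper_width: 0.0408
```

Emit:
{"name": "carry_out", "arguments": {"deltas": [[0,0,0,0,0,0],[0,0,0,0,0,0],[0,0,0,0,0,0],[0,0,0,0,0,0]], "fingers": 0.1}}

```text
time_s: 8.85
position: [0.5485, -0.1776, 0.0038]
tcp_rot: [0.98, 0.199, 0.001, 0.001]
force: [-0.4, 0.8, 6.2]
gripper_width: 0.0218
```

Run:
```python
from h import *
go((.5466,-.1775,.0,.4))
```

```text
t 8.85 at [ 0.5485 -0.1776  0.0038] psi 0.401 tilt 0.12 F [-0.4  0.8  6.2] w 0.0218
 -> (0.5466, -0.1775, 0.0, 0.4) [[-1.7, -0.9, 3.8, 0, 0, np.float64(0.001)]]
```

Emit:
{"name": "carry_out", "arguments": {"deltas": [[0,0,-10,0,0,0],[0,0,-30,0,0,0],[0,0,-40,0,0,0],[0,0,-40,0,0,0],[0,0,0,0,0,0]]}}

```text
time_s: 9.48
position: [0.5491, -0.178, 0.1261]
tcp_rot: [0.98, 0.199, 0.002, 0.002]
force: [-0.7, 0.8, -0.0]
gripper_width: 0.0218
```

Run:
```python
from h import *
go((.51,.10,.23,.1),(.495,.1395,.225,.1),(.495,.1395,.150,.1),step=50)
c=read_camera("scene");cv2.imwrite("pics/g3.png",cv2.resize(c["color"][150:310,130:330,::-1],None,fx=3.5,fy=3.5))
```

```text
t 9.475 at [ 0.5491 -0.178   0.1261] psi 0.401 tilt 0.36 F [-0.7  0.8 -0. ] w 0.0218
 -> (0.51, 0.1, 0.23, 0.1) [[12.1, -45.2, -17.3, 0, 0, np.float64(0.05)], [9.8, -45.7, -17.3, 0, 0, np.float64(0.05)], [7.5, -46.2, -17.3, 0, 0, np.float64(0.05)], [5.2, -46.5, -17.4, 0, 0, np.float64(0.05)], [2.8, -46.7, -17.3, 0, 0, np.float64(0.05)], [0.5, -46.8, -17.3, 0, 0, np.float64(0.05)]]
 -> (0.495, 0.1395, 0.225, 0.1) [[-10.9, -40.8, 5.0, 0, 0, np.float64(0.001)]]
 -> (0.495, 0.1395, 0.15, 0.1) [[0.0, -0.0, 37.5, 0, 0, np.float64(-0.0)], [0.0, -0.0, 37.5, 0, 0, np.float64(-0.0)]]
```

View pics/g3.png

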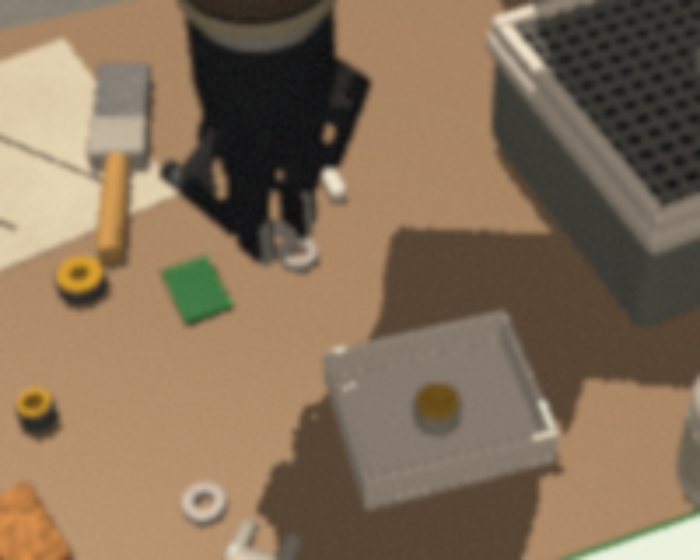

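Run:
```python
from h import *
s=read_state();c=read_camera("scene");t=read_camera("top")
p=s["position"];print(p,proj(c,[p,p+[0,0,.004]]).round(1))
for z in(.126,.130,.134):print(plane(c,(215.4,222.9),z).round(4))
B=blob(c,(215.4,222.9),"grey",13);print(B)
q=c["color"][209:238,200:231,::-1];cv2.imwrite("pics/g4.png",cv2.resize(q,None,fx=16,fy=16,interpolation=cv2.INTER_CUBIC))
```

```text
[ 0.54837061 -0.17767866  0.12426015] [[208.8 219.2]
 [208.7 217.9]]
[[ 0.564  -0.1687  0.126 ]]
[[ 0.5674 -0.1697  0.13  ]]
[[ 0.5708 -0.1706  0.134 ]]
(array([210.95597519, 218.04198232]), array([ 19.  ,  18.25, 284.5 ]))
```

View pics/g4.png

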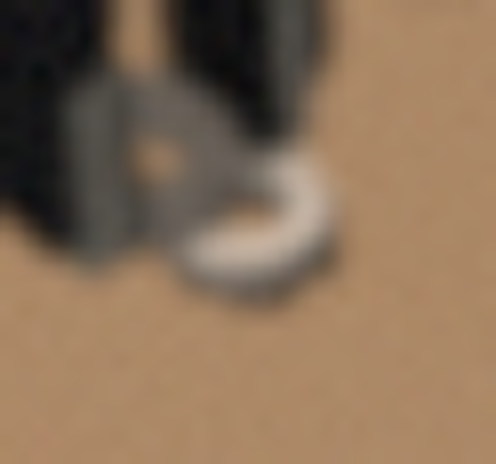

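Emit:
{"name": "carry_out", "arguments": {"deltas": [[12,-45,-17,0,0,0.05],[10,-46,-17,0,0,0.05],[7,-46,-17,0,0,0.05],[5,-47,-17,0,0,0.05],[3,-47,-17,0,0,0.05]]}}

```text
time_s: 10.25
position: [0.5141, 0.0561, 0.2068]
tcp_rot: [0.997, 0.074, -0.001, -0.0]
force: [-0.5, -0.2, 0.1]
gripper_width: 0.0216
```

Emit:
{"name": "carry_out", "arguments": {"deltas": [[1,-47,-17,0,0,0.05],[-8,-38,0,0,0,0],[0,0,0,0,0,0],[0,0,0,0,0,0]]}}

```text
time_s: 10.75
position: [0.4969, 0.138, 0.2235]
tcp_rot: [0.999, 0.051, -0.001, 0.0]
force: [0.5, 0.3, -0.3]
gripper_width: 0.0215
```

Run:
```python
from h import *
c=read_camera("scene");t=read_camera("top")
go((.4967,.1395,.188,.1),step=60)
a=cv2.resize(c["color"][110:175,300:380,::-1],None,fx=9,fy=9,interpolation=cv2.INTER_CUBIC);cv2.imwrite("pics/g5.png",a)
```

```text
t 10.85 at [0.4972 0.1374 0.2237] psi 0.1 tilt 0.06 F [-1.   0.8  0.5] w 0.022
 -> (0.4967, 0.1395, 0.188, 0.1) [[-0.3, -2.1, 35.7, 0, 0, np.float64(-0.0)]]
```

View pics/g5.png

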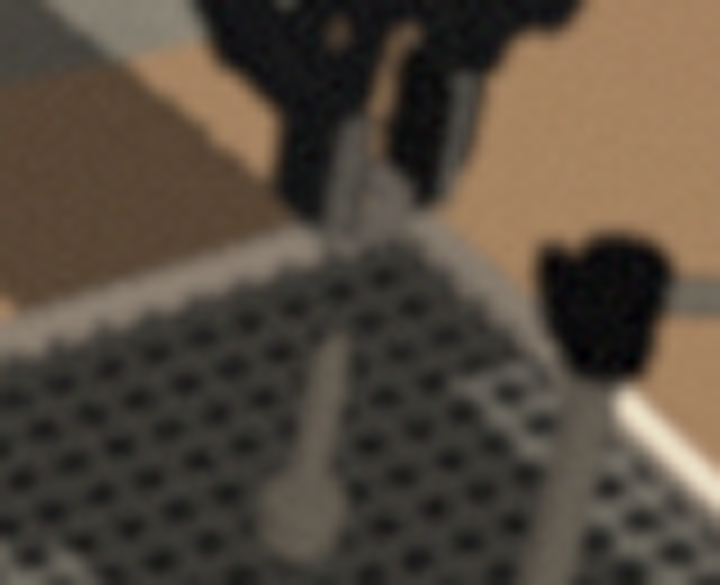

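Run:
```python
from h import *
c=read_camera("scene");s=read_state();p=s["position"]
print(p,proj(c,[p,p+[0,0,.004],p+[-.0017,0,.004],[.495,.1395,.182],[.495,.1395,.13]]).round(1))
for z in(.224,.228,.232):print(plane(c,(342.3,131.9),z).round(4))
print(plane(c,(337,146.7),.182).round(4))
```

```text
[0.49719294 0.137423   0.22382429] [[339.4 132.5]
 [339.7 131. ]
 [339.3 130.5]
 [336.9 146.9]
 [333.5 164.6]]
[[0.4977 0.1441 0.224 ]]
[[0.5022 0.1408 0.228 ]]
[[0.5066 0.1375 0.232 ]]
[[0.4944 0.1402 0.182 ]]
```

Emit:
{"name": "carry_out", "arguments": {"deltas": [[-0.5,-2,20,0,0,0],[0,0,12,0,0,0],[0,0,0,0,0,0],[0,0,0,0,0,0]]}}

```text
time_s: 11.4
position: [0.4966, 0.14, 0.1926]
tcp_rot: [0.999, 0.05, 0.0, 0.0]
force: [0.1, 0.4, 0.1]
gripper_width: 0.0222
```

Emit:
{"name": "carry_out", "arguments": {"deltas": [[0,0,8,0,0,0],[0,0,8,0,0,0],[0,0,6,0,0,0],[0,0,0,0,0,0]]}}

```text
time_s: 11.9
position: [0.4961, 0.1402, 0.1697]
tcp_rot: [0.999, 0.05, -0.001, 0.0]
force: [-0.6, 0.1, -1.1]
gripper_width: 0.0218
```

Run:
```python
from h import *
go((.4967,.1395,.134,.1))
```

```text
t 11.9 at [0.4961 0.1402 0.1697] psi 0.101 tilt 0.06 F [-0.6  0.1 -1.1] w 0.0218
 -> (0.4967, 0.1395, 0.134, 0.1) [[0.6, 0.8, 35.7, 0, 0, np.float64(0.001)]]
```

Emit:
{"name": "carry_out", "arguments": {"deltas": [[0,0,12,0,0,0],[0,0,12,0,0,0],[0,0,9,0,0,0],[0,0,0,0,0,0]]}}

```text
time_s: 12.4
position: [0.496, 0.1402, 0.1364]
tcp_rot: [0.999, 0.05, -0.001, 0.0]
force: [0.3, -0.4, 0.2]
gripper_width: 0.0218
```

Emit:
{"name": "carry_out", "arguments": {"deltas": [[0,0,0,0,0,0],[0,0,0,0,0,0],[0,0,0,0,0,0]], "fingers": 0.48}}

```text
time_s: 12.78
position: [0.4964, 0.1403, 0.1375]
tcp_rot: [0.999, 0.05, 0.0, 0.0]
force: [1.0, -0.0, -0.2]
gripper_width: 0.0412
```

Emit:
{"name": "carry_out", "arguments": {"deltas": [[0,0,-30,0,0,0],[0,0,-40,0,0,0],[0,0,-40,0,0,0],[0,0,0,0,0,0]]}}

```text
time_s: 13.28
position: [0.4972, 0.1405, 0.25]
tcp_rot: [0.999, 0.05, 0.003, -0.0]
force: [-0.7, 0.1, -0.4]
gripper_width: 0.0409
```

Run:
```python
from h import *
c=read_camera("scene");t=read_camera("top")
a=cv2.resize(c["color"][110:180,300:380,::-1],None,fx=8,fy=8,interpolation=cv2.INTER_CUBIC);cv2.imwrite("pics/g6.png",a)
go((.50,.0,.20,.25),(.459,-.141,.15,.4),(.459,-.141,.06,.4),step=55)
for n,p in dict(a=(.459,-.141),c=(.6248,-.2541)).items():
    q=proj(c,[[*p,.004]])[0];B=blob(c,q,"grey");print(n,B[0].round(1),B[1],plane(c,B[0],.004).round(4))
for n,p in dict(w=(.432,-.2845,.016),n=(.528,-.333,.02)).items():
    q=proj(c,[p])[0];B=blob(c,q,"brass");print(n,B[0].round(1),B[1],plane(c,B[0],p[2]).round(4))
```

```text
t 13.375 at [0.496  0.1402 0.2472] psi 0.101 tilt 0.02 F [ 0.5  0.9 -0.1] w 0.0412
 -> (0.5, 0.0, 0.2, 0.25) [[-3.4, 46.6, 15.7, 0, 0, np.float64(-0.05)], [-5.7, 46.5, 15.7, 0, 0, np.float64(-0.05)], [-8.0, 46.0, 15.8, 0, 0, np.float64(-0.05)]]
 -> (0.459, -0.141, 0.15, 0.4) [[-24.9, 42.1, 16.7, 0, 0, np.float64(-0.05)], [-27.0, 40.9, 16.6, 0, 0, np.float64(-0.05)], [-29.0, 39.4, 16.7, 0, 0, np.float64(-0.05)]]
 -> (0.459, -0.141, 0.06, 0.4) [[-0.0, 0.0, 45.0, 0, 0, np.float64(0.0)], [-0.0, 0.0, 45.0, 0, 0, np.float64(0.0)]]
a [214.9 222.5] [11.25 10.5  89.75] [[ 0.4585 -0.1409  0.004 ]]
c [187.9 293.6] [ 13.5     13.25   123.5625] [[ 0.6247 -0.2541  0.004 ]]
w [152.4 227.8] [ 13.25  10.25 110.75] [[ 0.4329 -0.2843  0.016 ]]
n [139.2 264.5] [ 9.5    8.5   62.625] [[ 0.5283 -0.3333  0.02  ]]
```

View pics/g6.png

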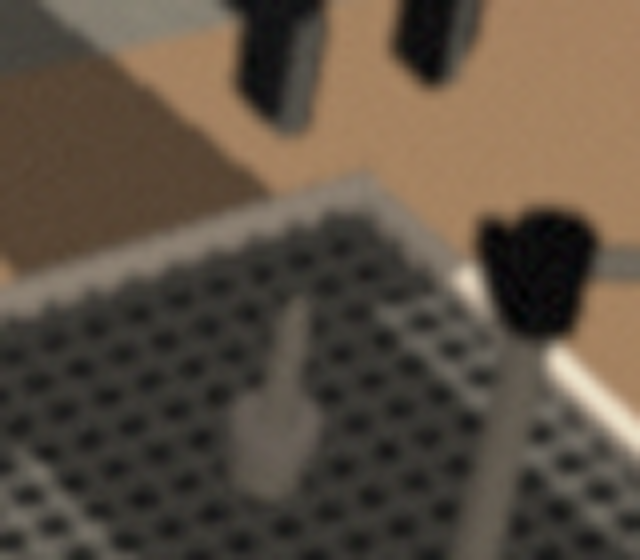

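Emit:
{"name": "carry_out", "arguments": {"deltas": [[-3,46,16,0,0,-0.05],[-6,46,16,0,0,-0.05],[-8,46,16,0,0,-0.05],[-25,42,17,0,0,-0.05],[-27,41,17,0,0,-0.05]]}}

```text
time_s: 14.0
position: [0.4717, -0.0941, 0.1635]
tcp_rot: [0.984, 0.175, -0.001, -0.0]
force: [1.0, 0.2, -0.2]
gripper_width: 0.0409
```

Emit:
{"name": "carry_out", "arguments": {"deltas": [[-29,39,17,0,0,-0.05],[0,0,45,0,0,0],[0,0,45,0,0,0],[0,0,0,0,0,0],[0,0,0,0,0,0]]}}

```text
time_s: 14.62
position: [0.4591, -0.1394, 0.0589]
tcp_rot: [0.98, 0.199, -0.0, -0.0]
force: [-0.8, -0.9, 0.0]
gripper_width: 0.041
```

Run:
```python
from h import *
go((.4588,-.141,.003,.4))
```

```text
t 14.625 at [ 0.4591 -0.1394  0.0589] psi 0.401 tilt 0.01 F [-0.8 -0.9  0. ] w 0.041
 -> (0.4588, -0.141, 0.003, 0.4) [[-0.4, 0.7, 27.9, 0, 0, np.float64(0.001)], [-0.5, 0.6, 28.0, 0, 0, np.float64(0.001)]]
```

Emit:
{"name": "carry_out", "arguments": {"deltas": [[-1,1,28,0,0,0],[0,0,22,0,0,0],[0,0,7,0,0,0],[0,0,0,0,0,0]]}}

```text
time_s: 15.12
position: [0.4589, -0.1409, 0.0022]
tcp_rot: [0.98, 0.199, 0.0, 0.0]
force: [-0.1, 0.2, -0.6]
gripper_width: 0.0409
```

Emit:
{"name": "carry_out", "arguments": {"deltas": [[0,0,0,0,0,0],[0,0,0,0,0,0],[0,0,0,0,0,0],[0,0,0,0,0,0]], "fingers": 0.1}}

```text
time_s: 15.62
position: [0.459, -0.141, 0.0028]
tcp_rot: [0.98, 0.199, 0.001, 0.001]
force: [-1.1, 1.7, 11.6]
gripper_width: 0.0219
```

Emit:
{"name": "carry_out", "arguments": {"deltas": [[0,0,-10,0,0,0],[0,0,-40,0,0,0],[0,0,-50,0,0,0],[0,0,-50,0,0,0],[0,0,-40,0,0,0]]}}

```text
time_s: 16.25
position: [0.4583, -0.1407, 0.1943]
tcp_rot: [0.98, 0.199, 0.001, 0.001]
force: [0.2, -0.1, -1.2]
gripper_width: 0.0217
```

Run:
```python
from h import *
go((.4955,.1395,.215,.1),step=55)
```

```text
t 16.25 at [ 0.4583 -0.1407  0.1943] psi 0.401 tilt 0.13 F [ 0.2 -0.1 -1.2] w 0.0217
 -> (0.4955, 0.1395, 0.215, 0.1) [[23.9, -40.6, -3.4, 0, 0, np.float64(0.05)], [21.9, -41.7, -3.5, 0, 0, np.float64(0.05)], [19.8, -42.8, -3.4, 0, 0, np.float64(0.05)], [17.6, -43.7, -3.5, 0, 0, np.float64(0.05)], [15.4, -44.5, -3.4, 0, 0, np.float64(0.05)], [13.1, -45.2, -3.5, 0, 0, np.float64(0.05)]]
```

Emit:
{"name": "carry_out", "arguments": {"deltas": [[24,-41,-3,0,0,0.05],[22,-42,-4,0,0,0.05],[20,-43,-3,0,0,0.05],[18,-44,-4,0,0,0.05],[15,-44,-3,0,0,0.05]]}}

```text
time_s: 16.88
position: [0.4894, 0.0951, 0.2095]
tcp_rot: [0.997, 0.075, 0.001, 0.0]
force: [0.3, -0.5, -1.0]
gripper_width: 0.0217
```

Emit:
{"name": "carry_out", "arguments": {"deltas": [[13,-45,-4,0,0,0.05],[0,0,0,0,0,0],[0,0,0,0,0,0]]}}

```text
time_s: 17.25
position: [0.4953, 0.1397, 0.2127]
tcp_rot: [0.999, 0.051, 0.0, 0.0]
force: [-0.4, -0.5, 0.3]
gripper_width: 0.0221
```

Run:
```python
from h import *
go((.4952,.1397,.19,.1),step=55)
```

```text
t 17.25 at [0.4953 0.1397 0.2127] psi 0.102 tilt 0.02 F [-0.4 -0.5  0.3] w 0.0221
 -> (0.4952, 0.1397, 0.19, 0.1) [[-0.1, 0.0, 22.7, 0, 0, np.float64(0.002)]]
```

Emit:
{"name": "carry_out", "arguments": {"deltas": [[0,0,20,0,0,0],[0,0,10,0,0,0],[0,0,10,0,0,0],[0,0,0,0,0,0]]}}

```text
time_s: 17.75
position: [0.4955, 0.1395, 0.1718]
tcp_rot: [0.999, 0.05, -0.001, 0.0]
force: [-0.1, -0.0, -0.2]
gripper_width: 0.0217
```

Emit:
{"name": "carry_out", "arguments": {"deltas": [[0,0,12,0,0,0],[0,0,12,0,0,0],[0,0,5,0,0,0],[0,0,0,0,0,0]]}}

```text
time_s: 18.25
position: [0.4955, 0.14, 0.1428]
tcp_rot: [0.999, 0.05, -0.0, 0.0]
force: [0.3, 0.3, 0.1]
gripper_width: 0.0218
```

Run:
```python
from h import *
go((.4952,.1397,.142,.1),step=55)
```

```text
t 18.25 at [0.4955 0.14   0.1428] psi 0.101 tilt 0.05 F [0.3 0.3 0.1] w 0.0218
 -> (0.4952, 0.1397, 0.142, 0.1) [[-0.3, 0.2, 0.8, 0, 0, np.float64(0.001)]]
```

Release, lift, then look for spacer c.

Emit:
{"name": "carry_out", "arguments": {"deltas": [[0,0,0,0,0,0],[0,0,0,0,0,0],[0,0,0,0,0,0]], "fingers": 0.48}}

```text
time_s: 18.62
position: [0.4957, 0.14, 0.1435]
tcp_rot: [0.999, 0.05, 0.0, 0.0]
force: [-0.2, -0.2, 0.1]
gripper_width: 0.0408
```

Emit:
{"name": "carry_out", "arguments": {"deltas": [[0,0,-30,0,0,0],[0,0,-40,0,0,0],[0,0,-30,0,0,0],[0,0,0,0,0,0]]}}

```text
time_s: 19.12
position: [0.4963, 0.1401, 0.2453]
tcp_rot: [0.999, 0.05, 0.002, -0.0]
force: [-0.1, -0.2, 0.2]
gripper_width: 0.0411
```

Run:
```python
from h import *
c=read_camera("scene")
a=cv2.resize(c["color"][110:180,300:380,::-1],None,fx=8,fy=8,interpolation=cv2.INTER_CUBIC);cv2.imwrite("pics/g7.png",a)
go((.55,-.05,.20,.25),(.6248,-.2541,.13,.4),(.6248,-.2541,.06,.4),step=55)
for n,p in dict(a=(.459,-.141),b=(.5466,-.1775),c=(.6248,-.2541)).items():
    q=proj(c,[[*p,.004]])[0];B=blob(c,q,"grey")
    if B: print(n,B[0].round(1),B[1],plane(c,B[0],.004).round(4))
for n,p in dict(w=(.432,-.2845,.016),n=(.528,-.333,.02)).items():
    q=proj(c,[p])[0];B=blob(c,q,"brass");print(n,B[0].round(1),B[1],plane(c,B[0],p[2]).round(4))
```

```text
t 19.175 at [0.4957 0.14   0.2439] psi 0.101 tilt 0.1 F [ 0.2 -0.7  0.2] w 0.041
 -> (0.55, -0.05, 0.2, 0.25) [[8.7, 48.6, 11.0, 0, 0, np.float64(-0.037)], [6.9, 48.9, 11.0, 0, 0, np.float64(-0.037)], [5.1, 49.1, 10.9, 0, 0, np.float64(-0.037)], [3.3, 49.3, 11.0, 0, 0, np.float64(-0.037)]]
 -> (0.6248, -0.2541, 0.13, 0.4) [[4.5, 43.3, 14.0, 0, 0, np.float64(-0.03)], [3.1, 43.3, 14.0, 0, 0, np.float64(-0.03)], [1.9, 43.5, 14.0, 0, 0, np.float64(-0.03)], [0.5, 43.4, 14.0, 0, 0, np.float64(-0.03)], [-0.8, 43.5, 14.0, 0, 0, np.float64(-0.03)]]
 -> (0.6248, -0.2541, 0.06, 0.4) [[0.0, 0.0, 35.0, 0, 0, np.float64(-0.001)], [0.0, 0.0, 35.0, 0, 0, np.float64(-0.001)]]
b [222.7 254.3] [ 2.    11.5   16.625] [[ 0.5546 -0.1542  0.004 ]]
c [188.  293.6] [ 13.    12.5  116.75] [[ 0.6248 -0.2541  0.004 ]]
w [152.4 227.9] [ 13.25  10.25 110.75] [[ 0.4329 -0.2843  0.016 ]]
n [139.2 264.5] [ 9.5    8.5   60.875] [[ 0.5282 -0.3332  0.02  ]]
```

View pics/g7.png

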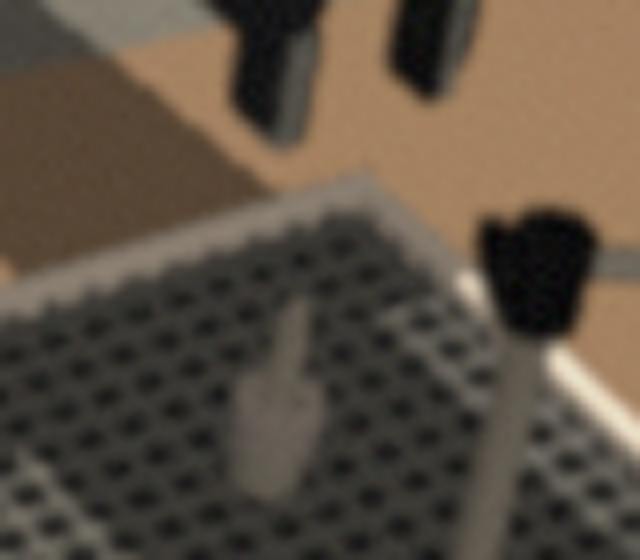

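Emit:
{"name": "carry_out", "arguments": {"deltas": [[9,49,11,0,0,-0.037],[7,49,11,0,0,-0.037],[5,49,11,0,0,-0.037],[3,49,11,0,0,-0.037],[5,43,14,0,0,-0.03]]}}

```text
time_s: 19.8
position: [0.5651, -0.0923, 0.1838]
tcp_rot: [0.99, 0.139, -0.001, -0.0]
force: [0.4, 0.1, -0.0]
gripper_width: 0.0412
```

Emit:
{"name": "carry_out", "arguments": {"deltas": [[3,43,14,0,0,-0.03],[2,43,14,0,0,-0.03],[0,43,14,0,0,-0.03],[-1,44,14,0,0,-0.03],[0,0,35,0,0,0]]}}

```text
time_s: 20.42
position: [0.6248, -0.2564, 0.093]
tcp_rot: [0.98, 0.197, 0.001, 0.001]
force: [-0.3, 1.1, -0.0]
gripper_width: 0.0406
```

Emit:
{"name": "carry_out", "arguments": {"deltas": [[0,0,35,0,0,0],[0,0,0,0,0,0],[0,0,0,0,0,0]]}}

```text
time_s: 20.8
position: [0.6245, -0.2534, 0.0599]
tcp_rot: [0.98, 0.198, 0.0, 0.0]
force: [-1.0, -0.2, 1.2]
gripper_width: 0.0407
```

Run:
```python
from h import *
c=read_camera("top")
go((.6248,-.2541,.003,.4),step=55)
q=proj(c,[[.6248,-.2541,.004]])[0];B=blob(c,q,"grey")
if B: print(B[0].round(1),B[1],plane(c,B[0],.004).round(4))
```

```text
t 20.85 at [ 0.6248 -0.2536  0.0605] psi 0.399 tilt 0.09 F [0.7 0.2 0.3] w 0.0413
 -> (0.6248, -0.2541, 0.003, 0.4) [[-0.1, 0.3, 28.8, 0, 0, np.float64(-0.001)], [-0.1, 0.2, 28.7, 0, 0, np.float64(-0.001)]]
[295.8 152.4] [0.75  1.25  0.625] [[ 0.6473 -0.2176  0.004 ]]
```

Emit:
{"name": "carry_out", "arguments": {"deltas": [[0,0,28,0,0,0],[0,0,23,0,0,0],[0,0,7,0,0,0],[0,0,0,0,0,0]]}}

```text
time_s: 21.35
position: [0.6246, -0.2536, 0.0022]
tcp_rot: [0.98, 0.198, 0.0, 0.0]
force: [0.2, -0.2, -0.3]
gripper_width: 0.0413
```

Emit:
{"name": "carry_out", "arguments": {"deltas": [[0,0,0,0,0,0],[0,0,0,0,0,0],[0,0,0,0,0,0],[0,0,0,0,0,0]], "fingers": 0.1}}

```text
time_s: 21.85
position: [0.6248, -0.2537, 0.0031]
tcp_rot: [0.98, 0.198, 0.001, 0.001]
force: [-1.6, 1.0, 6.0]
gripper_width: 0.0218
```

Emit:
{"name": "carry_out", "arguments": {"deltas": [[0,0,-10,0,0,0],[0,0,-40,0,0,0],[0,0,-50,0,0,0],[0,0,-50,0,0,0],[0,0,-40,0,0,0]]}}

```text
time_s: 22.48
position: [0.6243, -0.2534, 0.1948]
tcp_rot: [0.98, 0.198, 0.001, 0.001]
force: [0.2, 0.1, -1.6]
gripper_width: 0.0215
```

Run:
```python
from h import *
go((.4955,.1395,.215,.1),step=55)
```

```text
t 22.475 at [ 0.6243 -0.2534  0.1948] psi 0.399 tilt 0.15 F [ 0.2  0.1 -1.6] w 0.0215
 -> (0.4955, 0.1395, 0.215, 0.1) [[4.2, -51.5, -2.5, 0, 0, np.float64(0.037)], [2.4, -51.7, -2.6, 0, 0, np.float64(0.037)], [0.4, -51.6, -2.5, 0, 0, np.float64(0.037)], [-1.5, -51.7, -2.5, 0, 0, np.float64(0.037)], [-3.4, -51.6, -2.5, 0, 0, np.float64(0.037)], [-5.3, -51.4, -2.6, 0, 0, np.float64(0.037)], [-7.2, -51.2, -2.5, 0, 0, np.float64(0.037)], [-9.1, -50.9, -2.5, 0, 0, np.float64(0.037)]]
```

Emit:
{"name": "carry_out", "arguments": {"deltas": [[4,-51,-3,0,0,0.037],[2,-52,-3,0,0,0.037],[0,-52,-3,0,0,0.037],[-1,-52,-3,0,0,0.037],[-3,-52,-3,0,0,0.037]]}}

```text
time_s: 23.1
position: [0.5428, -0.0056, 0.2075]
tcp_rot: [0.994, 0.106, 0.001, 0.0]
force: [0.5, 0.1, -0.6]
gripper_width: 0.0217
```

Emit:
{"name": "carry_out", "arguments": {"deltas": [[-5,-51,-3,0,0,0.037],[-7,-51,-3,0,0,0.037],[-9,-51,-3,0,0,0.037],[0,0,0,0,0,0],[0,0,0,0,0,0]]}}

```text
time_s: 23.72
position: [0.496, 0.1398, 0.2159]
tcp_rot: [0.999, 0.052, 0.001, 0.0]
force: [0.8, -0.1, -0.7]
gripper_width: 0.0219
```

Run:
```python
from h import *
go((.4955,.1398,.19,.1),step=55)
```

```text
t 23.725 at [0.496  0.1398 0.2159] psi 0.104 tilt 0.07 F [ 0.8 -0.1 -0.7] w 0.0219
 -> (0.4955, 0.1398, 0.19, 0.1) [[-0.5, -0.1, 25.9, 0, 0, np.float64(0.004)]]
```

Emit:
{"name": "carry_out", "arguments": {"deltas": [[-0.5,0,24,0,0,0],[0,0,10,0,0,0],[0,0,8,0,0,0],[0,0,0,0,0,0]]}}

```text
time_s: 24.22
position: [0.4955, 0.1395, 0.173]
tcp_rot: [0.999, 0.051, -0.0, 0.0]
force: [0.4, 1.0, 0.1]
gripper_width: 0.0214
```

Emit:
{"name": "carry_out", "arguments": {"deltas": [[0,0,10,0,0,0],[0,0,8,0,0,0],[0,0,4,0,0,0],[0,0,0,0,0,0]]}}

```text
time_s: 24.72
position: [0.4953, 0.1399, 0.151]
tcp_rot: [0.999, 0.051, -0.0, 0.0]
force: [-0.4, 0.3, -0.6]
gripper_width: 0.0219
```

Run:
```python
from h import *
go((.4955,.1398,.151,.1),step=55)
```

```text
t 24.725 at [0.4953 0.1399 0.151 ] psi 0.103 tilt 0.03 F [-0.4  0.3 -0.6] w 0.0219
 -> (0.4955, 0.1398, 0.151, 0.1) [[0.2, 0.2, -0.0, 0, 0, np.float64(0.003)]]
```

Emit:
{"name": "carry_out", "arguments": {"deltas": [[0,0,0,0,0,0],[0,0,0,0,0,0],[0,0,0,0,0,0]], "fingers": 0.5}}

```text
time_s: 25.1
position: [0.4954, 0.1399, 0.1514]
tcp_rot: [0.999, 0.051, 0.0, 0.0]
force: [-0.4, -0.5, -0.1]
gripper_width: 0.0431
```

Emit:
{"name": "carry_out", "arguments": {"deltas": [[0,0,-30,0,0,0],[0,0,-40,0,0,0],[0,0,-30,0,0,0],[0,0,0,0,0,0]]}}

```text
time_s: 25.6
position: [0.496, 0.1401, 0.2533]
tcp_rot: [0.999, 0.051, 0.002, -0.0]
force: [-0.4, -0.6, 0.6]
gripper_width: 0.0429
```

Run:
```python
from h import *
c=read_camera("scene");t=read_camera("top")
a=cv2.resize(c["color"][110:180,300:380,::-1],None,fx=5,fy=5,interpolation=cv2.INTER_CUBIC)
b=cv2.resize(c["color"][190:300,90:200,::-1],None,fx=4,fy=4,interpolation=cv2.INTER_CUBIC)
H=440;z=np.zeros((H,400+440,3),np.uint8);z[:350,:400]=a;z[:440,400:]=b;cv2.imwrite("pics/g8.png",cv2.resize(z,(800,419)))
go((.50,-.02,.25,-.1),(.4325,-.2844,.15,-.5),(.4325,-.2844,.06,-.5),step=52)
for n,p in dict(w=(.432,-.2845,.016),n=(.528,-.333,.02)).items():
    q=proj(c,[p])[0];B=blob(c,q,"brass");print(n,B[0].round(1),B[1],plane(c,B[0],p[2]).round(4))
    q=proj(t,[p])[0];B=blob(t,q,"brass");print(n,B[0].round(1),B[1],plane(t,B[0],p[2]).round(4))
```

```text
t 25.7 at [0.4951 0.1399 0.251 ] psi 0.103 tilt 0.01 F [-0.6  0.6  0.4] w 0.0427
 -> (0.5, -0.02, 0.25, -0.1) [[-2.9, 39.9, 0.2, 0, 0, np.float64(0.051)], [-0.8, 40.0, 0.3, 0, 0, np.float64(0.051)], [1.2, 39.9, 0.2, 0, 0, np.float64(0.051)], [3.2, 39.9, 0.3, 0, 0, np.float64(0.051)]]
 -> (0.4325, -0.2844, 0.15, -0.5) [[-6.7, 45.0, 16.7, 0, 0, np.float64(0.066)], [-3.8, 45.3, 16.6, 0, 0, np.float64(0.066)], [-0.8, 45.5, 16.7, 0, 0, np.float64(0.066)], [2.3, 45.4, 16.7, 0, 0, np.float64(0.066)], [5.2, 45.2, 16.6, 0, 0, np.float64(0.066)], [8.2, 44.7, 16.7, 0, 0, np.float64(0.066)]]
 -> (0.4325, -0.2844, 0.06, -0.5) [[-0.0, 0.0, 45.0, 0, 0, np.float64(0.001)], [-0.0, 0.0, 45.0, 0, 0, np.float64(0.001)]]
w [152.4 227.8] [ 13.25    10.5    111.0625] [[ 0.4328 -0.2843  0.016 ]]
w [318.  220.2] [10.    10.    69.625] [[ 0.4319 -0.2839  0.016 ]]
n [139.2 264.5] [ 9.5   8.5  62.25] [[ 0.5283 -0.3332  0.02  ]]
n [333.3 189.6] [ 6.75   6.75  27.875] [[ 0.5273 -0.3322  0.02  ]]
```

View pics/g8.png

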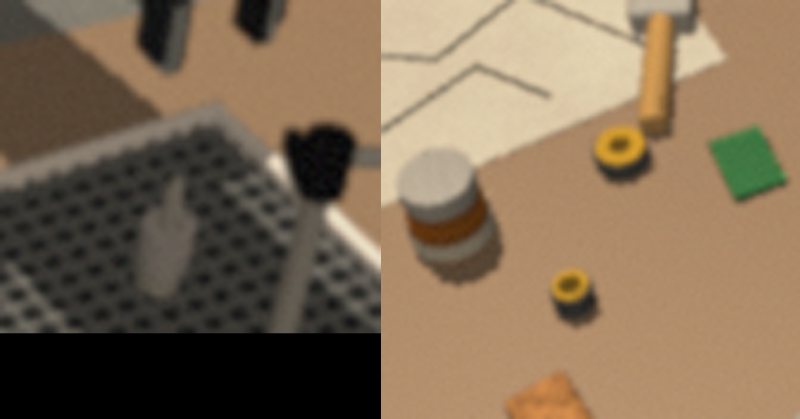

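Emit:
{"name": "carry_out", "arguments": {"deltas": [[-3,40,0,0,0,0.051],[-1,40,0,0,0,0.051],[1,40,0,0,0,0.051],[3,40,0,0,0,0.051],[-7,45,17,0,0,0.066]], "fingers": 0.6}}

```text
time_s: 26.32
position: [0.4883, -0.0657, 0.2336]
tcp_rot: [0.996, -0.084, 0.0, 0.0]
force: [0.9, 0.7, 1.2]
gripper_width: 0.0512
```

Emit:
{"name": "carry_out", "arguments": {"deltas": [[-4,45,17,0,0,0.066],[-1,45,17,0,0,0.066],[2,45,17,0,0,0.066],[5,45,17,0,0,0.066],[8,45,17,0,0,0.066]]}}

```text
time_s: 26.95
position: [0.43, -0.2843, 0.1476]
tcp_rot: [0.969, -0.247, -0.001, -0.0]
force: [0.2, 0.2, 0.8]
gripper_width: 0.0511
```

Emit:
{"name": "carry_out", "arguments": {"deltas": [[0,0,45,0,0,0],[0,0,40,0,0,0],[0,0,0,0,0,0],[0,0,0,0,0,0]]}}

```text
time_s: 27.45
position: [0.4312, -0.2833, 0.0649]
tcp_rot: [0.969, -0.246, 0.0, 0.0]
force: [0.3, 0.4, 0.5]
gripper_width: 0.0511
```

Run:
```python
from h import *
c=read_camera("scene")
go((.4324,-.2843,.004,-.5),step=52)
for n,p in dict(w=(.432,-.2845,.016),n=(.528,-.333,.02)).items():
    q=proj(c,[p])[0];B=blob(c,q,"brass");print(n,B and (B[0].round(1),B[1],plane(c,B[0],p[2]).round(4)))
```

```text
t 27.5 at [ 0.4314 -0.2834  0.0654] psi -0.497 tilt 0.08 F [-1.  -0.3  0.2] w 0.0513
 -> (0.4324, -0.2843, 0.004, -0.5) [[0.6, 0.1, 30.7, 0, 0, np.float64(0.002)], [0.7, 0.2, 30.7, 0, 0, np.float64(0.002)]]
w (array([152.6, 227.8]), array([ 13.  ,  10.75, 110.25]), array([[ 0.433 , -0.2839,  0.016 ]]))
n (array([138.6, 264.7]), array([ 8.75  ,  7.25  , 47.1875]), array([[ 0.5282, -0.3345,  0.02  ]]))
```

Emit:
{"name": "carry_out", "arguments": {"deltas": [[1,0,30,0,0,0],[0,0,24,0,0,0],[0,0,8,0,0,0],[0,0,0,0,0,0]]}}

```text
time_s: 28.0
position: [0.4321, -0.2839, 0.003]
tcp_rot: [0.969, -0.246, 0.0, 0.0]
force: [-0.0, -0.2, -0.3]
gripper_width: 0.0511
```

Emit:
{"name": "carry_out", "arguments": {"deltas": [[0,0,0,0,0,0],[0,0,0,0,0,0],[0,0,0,0,0,0],[0,0,0,0,0,0]], "fingers": 0.15}}

```text
time_s: 28.5
position: [0.4323, -0.2841, 0.0038]
tcp_rot: [0.969, -0.246, 0.001, 0.001]
force: [-0.5, 0.2, 9.0]
gripper_width: 0.0308
```

Emit:
{"name": "carry_out", "arguments": {"deltas": [[0,0,-10,0,0,0],[0,0,-40,0,0,0],[0,0,-50,0,0,0],[0,0,-50,0,0,0],[0,0,-50,0,0,0]]}}

```text
time_s: 29.12
position: [0.4315, -0.2834, 0.205]
tcp_rot: [0.969, -0.246, 0.0, 0.0]
force: [0.2, -0.3, -1.1]
gripper_width: 0.0309
```

Run:
```python
from h import *
go((.50,-.05,.22,-.2),(.4955,.1398,.22,.1),step=50)
```

```text
t 29.125 at [ 0.4315 -0.2834  0.205 ] psi -0.497 tilt 0.06 F [ 0.2 -0.3 -1.1] w 0.0309
 -> (0.5, -0.05, 0.22, -0.2) [[-10.2, -47.6, -3.0, 0, 0, np.float64(-0.059)], [-7.4, -48.0, -3.0, 0, 0, np.float64(-0.059)], [-4.6, -48.5, -3.0, 0, 0, np.float64(-0.059)], [-1.7, -48.6, -3.0, 0, 0, np.float64(-0.059)], [1.2, -48.6, -3.0, 0, 0, np.float64(-0.059)]]
 -> (0.4955, 0.1398, 0.22, 0.1) [[-10.6, -46.3, 0.0, 0, 0, np.float64(-0.076)], [-7.1, -46.9, 0.0, 0, 0, np.float64(-0.076)], [-3.5, -47.4, 0.0, 0, 0, np.float64(-0.076)], [0.1, -47.4, 0.0, 0, 0, np.float64(-0.076)]]
```

Emit:
{"name": "carry_out", "arguments": {"deltas": [[-10,-48,-4,0,0,-0.059],[-7,-48,-4,0,0,-0.059],[-5,-48,-4,0,0,-0.059],[-2,-49,-4,0,0,-0.059],[1,-49,-4,0,0,-0.059]]}}

```text
time_s: 29.75
position: [0.5002, -0.048, 0.2235]
tcp_rot: [0.995, -0.1, 0.001, 0.0]
force: [0.3, -1.2, -0.4]
gripper_width: 0.0307
```

Emit:
{"name": "carry_out", "arguments": {"deltas": [[-11,-46,0,0,0,-0.076],[-7,-47,0,0,0,-0.076],[-4,-47,0,0,0,-0.076],[0,-47,0,0,0,-0.076],[0,0,0,0,0,0]]}}

```text
time_s: 30.38
position: [0.4942, 0.1416, 0.2231]
tcp_rot: [0.999, 0.053, 0.0, -0.0]
force: [-0.4, -0.8, -1.5]
gripper_width: 0.0308
```

Emit:
{"name": "carry_out", "arguments": {"deltas": [[0,0,0,0,0,0]]}}

```text
time_s: 30.5
position: [0.4946, 0.139, 0.2228]
tcp_rot: [0.999, 0.051, 0.0, 0.0]
force: [0.7, 0.2, -0.7]
gripper_width: 0.0309
```

Run:
```python
from h import *
go((.4955,.1398,.19,.1),step=55)
c=read_camera("scene");cv2.imwrite("pics/g9.png",cv2.resize(c["color"][110:180,300:380,::-1],None,fx=8,fy=8,interpolation=cv2.INTER_CUBIC))
```

```text
t 30.5 at [0.4946 0.139  0.2228] psi 0.102 tilt 0.03 F [ 0.7  0.2 -0.7] w 0.0309
 -> (0.4955, 0.1398, 0.19, 0.1) [[1.0, -0.7, 32.8, 0, 0, np.float64(0.002)]]
```

Emit:
{"name": "carry_out", "arguments": {"deltas": [[0.8,-0.8,26,0,0,0],[0,0,8,0,0,0],[0,0,8,0,0,0],[0,0,0,0,0,0]]}}

```text
time_s: 31.05
position: [0.4956, 0.1398, 0.1802]
tcp_rot: [0.999, 0.051, -0.0, 0.0]
force: [0.2, -0.2, -0.3]
gripper_width: 0.0308
```

Emit:
{"name": "carry_out", "arguments": {"deltas": [[0,0,8,0,0,0],[0,0,8,0,0,0],[0,0,5,0,0,0],[0,0,0,0,0,0]]}}

```text
time_s: 31.55
position: [0.4954, 0.1401, 0.1588]
tcp_rot: [0.999, 0.051, -0.0, 0.0]
force: [-1.0, 0.5, -1.0]
gripper_width: 0.0307
```

Run:
```python
from h import *
go((.4955,.1398,.158,.1),step=55)
```

```text
t 31.55 at [0.4954 0.1401 0.1588] psi 0.102 tilt 0.05 F [-1.   0.5 -1. ] w 0.0307
 -> (0.4955, 0.1398, 0.158, 0.1) [[0.1, 0.3, 0.8, 0, 0, np.float64(0.002)]]
```

Emit:
{"name": "carry_out", "arguments": {"deltas": [[0,0,0,0,0,0],[0,0,0,0,0,0],[0,0,0,0,0,0]], "fingers": 0.6}}

```text
time_s: 31.92
position: [0.4957, 0.1401, 0.1595]
tcp_rot: [0.999, 0.051, 0.0, 0.0]
force: [1.0, -0.6, 0.0]
gripper_width: 0.0512
```

Emit:
{"name": "carry_out", "arguments": {"deltas": [[0,0,-30,0,0,0],[0,0,-40,0,0,0],[0,0,-25,0,0,0],[0,0,0,0,0,0]]}}

```text
time_s: 32.42
position: [0.4961, 0.1402, 0.2559]
tcp_rot: [0.999, 0.051, 0.002, -0.0]
force: [-0.4, -0.2, -0.1]
gripper_width: 0.0514
```

Run:
```python
from h import *
c=read_camera("scene");t=read_camera("top")
a=cv2.resize(c["color"][110:180,300:380,::-1],None,fx=5,fy=5,interpolation=cv2.INTER_CUBIC)
b=cv2.resize(c["color"][190:300,90:200,::-1],None,fx=4,fy=4,interpolation=cv2.INTER_CUBIC)
H=440;z=np.zeros((H,400+440,3),np.uint8);z[:350,:400]=a;z[:440,400:]=b;cv2.imwrite("pics/g10.png",cv2.resize(z,(800,419)))
go((.55,-.05,.22,.05),(.5278,-.3328,.13,0),(.5278,-.3328,.06,0),step=52)
for n,p in dict(n=(.528,-.333,.02)).items():
    q=proj(c,[p])[0];B=blob(c,q,"brass");print(n,B[0].round(1),B[1],plane(c,B[0],p[2]).round(4))
    q=proj(t,[p])[0];B=blob(t,q,"brass");print(n,B[0].round(1),B[1],plane(t,B[0],p[2]).round(4))
```

```text
t 32.525 at [0.4953 0.1401 0.2538] psi 0.102 tilt 0.02 F [ 0.7 -0.3  0.3] w 0.0511
 -> (0.55, -0.05, 0.22, 0.05) [[8.8, 48.7, 8.4, 0, 0, np.float64(0.013)], [9.4, 48.5, 8.5, 0, 0, np.float64(0.013)], [10.1, 48.4, 8.4, 0, 0, np.float64(0.013)], [10.6, 48.3, 8.5, 0, 0, np.float64(0.013)]]
 -> (0.5278, -0.3328, 0.13, 0) [[-6.0, 46.9, 15.0, 0, 0, np.float64(0.008)], [-5.7, 46.9, 15.0, 0, 0, np.float64(0.008)], [-5.3, 47.0, 15.0, 0, 0, np.float64(0.008)], [-4.9, 47.0, 15.0, 0, 0, np.float64(0.008)], [-4.5, 47.1, 15.0, 0, 0, np.float64(0.008)], [-4.2, 47.1, 15.0, 0, 0, np.float64(0.008)]]
 -> (0.5278, -0.3328, 0.06, 0) [[0.0, -0.0, 35.0, 0, 0, np.float64(0.001)], [0.0, -0.0, 35.0, 0, 0, np.float64(0.001)]]
n [139.2 264.5] [ 9.5  8.5 62.5] [[ 0.5283 -0.3333  0.02  ]]
n [333.3 189.6] [ 6.75   6.75  27.875] [[ 0.5273 -0.3322  0.02  ]]
```

View pics/g10.png

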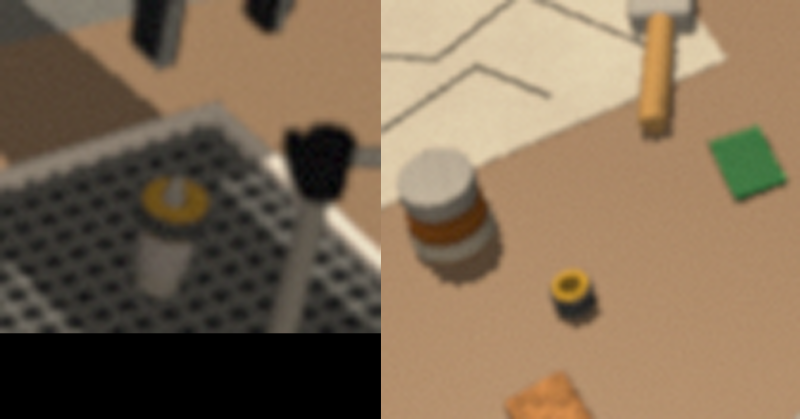

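Emit:
{"name": "carry_out", "arguments": {"deltas": [[9,49,8,0,0,0.013],[9,49,8,0,0,0.013],[10,48,8,0,0,0.013],[11,48,8,0,0,0.013],[-6,47,15,0,0,0.008]], "fingers": 0.48}}

```text
time_s: 33.15
position: [0.5471, -0.0989, 0.2057]
tcp_rot: [1.0, 0.021, -0.0, -0.0]
force: [1.0, 0.7, 0.1]
gripper_width: 0.0409
```

Emit:
{"name": "carry_out", "arguments": {"deltas": [[-6,47,15,0,0,0.008],[-5,47,15,0,0,0.008],[-5,47,15,0,0,0.008],[-5,47,15,0,0,0.008],[-4,47,15,0,0,0.008]]}}

```text
time_s: 33.78
position: [0.527, -0.3341, 0.1303]
tcp_rot: [1.0, 0.001, -0.001, -0.001]
force: [-0.7, -0.6, 0.4]
gripper_width: 0.0409
```

Emit:
{"name": "carry_out", "arguments": {"deltas": [[0,0,35,0,0,0],[0,0,35,0,0,0],[0,0,0,0,0,0],[0,0,0,0,0,0]]}}

```text
time_s: 34.28
position: [0.528, -0.3329, 0.0628]
tcp_rot: [1.0, 0.001, 0.0, 0.0]
force: [0.0, 0.3, -0.9]
gripper_width: 0.0409
```

Run:
```python
from h import *
c=read_camera("scene")
go((.5278,-.3328,.004,0),step=52)
for n,p in dict(n=(.528,-.333,.02)).items():
    q=proj(c,[p])[0];B=blob(c,q,"brass");print(n,B and (B[0].round(1),B[1],plane(c,B[0],p[2]).round(4)))
```

```text
t 34.325 at [ 0.5283 -0.333   0.0634] psi 0.002 tilt 0.08 F [-0.  -0.2  0.5] w 0.0409
 -> (0.5278, -0.3328, 0.004, 0) [[-0.2, -0.1, 29.7, 0, 0, np.float64(0.001)], [-0.3, -0.1, 29.7, 0, 0, np.float64(0.001)]]
n (array([139.2, 264.6]), array([ 9.5  ,  8.5  , 62.625]), array([[ 0.5283, -0.3332,  0.02  ]]))
```

Emit:
{"name": "carry_out", "arguments": {"deltas": [[-0.5,0,28,0,0,0],[0,0,22,0,0,0],[0,0,7,0,0,0],[0,0,0,0,0,0]]}}

```text
time_s: 34.83
position: [0.5276, -0.333, 0.0061]
tcp_rot: [1.0, 0.001, 0.0, 0.0]
force: [0.5, -0.5, 0.5]
gripper_width: 0.0409
```

Emit:
{"name": "carry_out", "arguments": {"deltas": [[0,0,0,0,0,0],[0,0,0,0,0,0],[0,0,0,0,0,0],[0,0,0,0,0,0]], "fingers": 0.1}}

```text
time_s: 35.33
position: [0.5278, -0.3332, 0.0068]
tcp_rot: [1.0, 0.001, 0.001, 0.001]
force: [-0.1, 0.2, 6.0]
gripper_width: 0.021
```

Emit:
{"name": "carry_out", "arguments": {"deltas": [[0,0,-10,0,0,0],[0,0,-40,0,0,0],[0,0,-50,0,0,0],[0,0,-50,0,0,0],[0,0,-50,0,0,0]]}}

```text
time_s: 35.95
position: [0.5271, -0.3327, 0.2081]
tcp_rot: [1.0, 0.001, 0.0, 0.0]
force: [0.9, -0.2, -0.9]
gripper_width: 0.0207
```

Run:
```python
from h import *
go((.54,-.05,.225,.05),(.4955,.1399,.225,.1),step=50)
```

```text
t 35.95 at [ 0.5271 -0.3327  0.2081] psi 0.002 tilt 0.06 F [ 0.9 -0.2 -0.9] w 0.0207
 -> (0.54, -0.05, 0.225, 0.05) [[2.2, -47.1, -2.8, 0, 0, np.float64(-0.008)], [2.7, -47.1, -2.8, 0, 0, np.float64(-0.008)], [2.9, -47.1, -2.8, 0, 0, np.float64(-0.008)], [3.4, -47.0, -2.9, 0, 0, np.float64(-0.008)], [3.8, -47.0, -2.8, 0, 0, np.float64(-0.008)], [4.1, -47.0, -2.8, 0, 0, np.float64(-0.008)]]
 -> (0.4955, 0.1399, 0.225, 0.1) [[-8.8, -48.0, 0.0, 0, 0, np.float64(-0.013)], [-8.1, -48.1, 0.0, 0, 0, np.float64(-0.013)], [-7.5, -48.1, 0.0, 0, 0, np.float64(-0.013)], [-6.9, -48.3, 0.0, 0, 0, np.float64(-0.013)]]
```

Emit:
{"name": "carry_out", "arguments": {"deltas": [[2,-47,-3,0,0,-0.008],[3,-47,-3,0,0,-0.008],[3,-47,-3,0,0,-0.008],[3,-47,-3,0,0,-0.008],[4,-47,-3,0,0,-0.008]]}}

```text
time_s: 36.58
position: [0.5379, -0.0961, 0.2214]
tcp_rot: [1.0, 0.021, 0.001, 0.0]
force: [0.3, 0.1, -0.1]
gripper_width: 0.0214
```

Emit:
{"name": "carry_out", "arguments": {"deltas": [[4,-47,-3,0,0,-0.008],[-9,-48,0,0,0,-0.013],[-8,-48,0,0,0,-0.013],[-8,-48,0,0,0,-0.013],[-7,-48,0,0,0,-0.013]]}}

```text
time_s: 37.2
position: [0.4943, 0.1403, 0.2243]
tcp_rot: [0.999, 0.051, 0.001, -0.0]
force: [0.3, 0.7, -0.8]
gripper_width: 0.021
```

Emit:
{"name": "carry_out", "arguments": {"deltas": [[0,0,0,0,0,0],[0,0,0,0,0,0]]}}

```text
time_s: 37.45
position: [0.495, 0.1387, 0.2239]
tcp_rot: [0.999, 0.051, 0.0, 0.0]
force: [-0.6, -0.1, -0.6]
gripper_width: 0.0213
```

Run:
```python
from h import *
go((.4953,.1399,.190,.1),step=50)
```

```text
t 37.45 at [0.495  0.1387 0.2239] psi 0.102 tilt 0.05 F [-0.6 -0.1 -0.6] w 0.0213
 -> (0.4953, 0.1399, 0.19, 0.1) [[0.4, -1.2, 33.9, 0, 0, np.float64(0.002)]]
```

Emit:
{"name": "carry_out", "arguments": {"deltas": [[0.4,-1.2,20,0,0,0],[0,0,10,0,0,0],[0,0,8,0,0,0],[0,0,0,0,0,0]]}}

```text
time_s: 37.95
position: [0.4952, 0.1397, 0.185]
tcp_rot: [0.999, 0.051, -0.0, 0.0]
force: [0.7, -0.4, 0.4]
gripper_width: 0.0212
```

Emit:
{"name": "carry_out", "arguments": {"deltas": [[0,0,6,0,0,0],[0,0,0,0,0,0],[0,0,0,0,0,0]]}}

```text
time_s: 38.33
position: [0.4953, 0.1401, 0.1794]
tcp_rot: [0.999, 0.051, 0.0, 0.0]
force: [-0.1, -0.2, -0.6]
gripper_width: 0.0208
```

Run:
```python
from h import *
go((.4953,.1399,.178,.1),step=50)
```

```text
t 38.325 at [0.4953 0.1401 0.1794] psi 0.102 tilt 0.01 F [-0.1 -0.2 -0.6] w 0.0208
 -> (0.4953, 0.1399, 0.178, 0.1) [[-0.0, 0.2, 1.4, 0, 0, np.float64(0.002)]]
```

Bottom is about 3 mm above the wide head; down 2 more, then release and lift.

Emit:
{"name": "carry_out", "arguments": {"deltas": [[0,0,2,0,0,0],[0,0,0,0,0,0]]}}

```text
time_s: 38.58
position: [0.4952, 0.1401, 0.1772]
tcp_rot: [0.999, 0.051, -0.0, 0.0]
force: [-0.2, 0.2, 0.0]
gripper_width: 0.0208
```

Emit:
{"name": "carry_out", "arguments": {"deltas": [[0,0,0,0,0,0],[0,0,0,0,0,0],[0,0,0,0,0,0]], "fingers": 0.48}}

```text
time_s: 38.95
position: [0.4952, 0.1401, 0.1773]
tcp_rot: [0.999, 0.051, 0.0, 0.0]
force: [0.4, -0.5, 0.8]
gripper_width: 0.041
```

Emit:
{"name": "carry_out", "arguments": {"deltas": [[0,0,-25,0,0,0],[0,0,-40,0,0,0],[0,0,-50,0,0,0],[0,0,-50,0,0,0],[0,0,-40,0,0,0]]}}

```text
time_s: 39.58
position: [0.4951, 0.1401, 0.3845]
tcp_rot: [0.999, 0.051, 0.001, -0.0]
force: [-0.2, -0.6, -0.7]
gripper_width: 0.0411
```

```bash
cat >> h.py <<'E'
SP=np.array([.4951,.1398])
def ball(s,t,yaw,post=None):
    """ball centre in the world for swivel s, tilt t"""
    Rz=np.array([[np.cos(yaw),-np.sin(yaw)],[np.sin(yaw),np.cos(yaw)]])
    P=SP+Rz@[.088,0] if post is None else np.array(post)
    a=Rz@[-np.cos(s),np.sin(s)];l=Rz@[-np.sin(s),-np.cos(s)]
    return np.r_[P+a*(.045+.085*np.cos(t))+l*.095,.257-.085*np.sin(t)]
E
python3 - <<'E'
from h import *
from scipy.optimize import least_squares
c=read_camera("scene");t=read_camera("top")
A=blob(t,(95,172),"dark");B=blob(c,(423.4,98.1),"dark");b=tri(t,A[0],c,B[0]);print("ball",A[0],B[0],b)
for yaw in(.05,.08,.1,.12):
    r=least_squares(lambda v:ball(v[0],v[1],yaw)-b,[2.1,-.6]);print(yaw,r.x,r.fun*1000)
a=cv2.resize(c["color"][110:180,300:380,::-1],None,fx=5,fy=5,interpolation=cv2.INTER_CUBIC)
b=cv2.resize(t["color"][135:245,110:225,::-1],None,fx=4,fy=4,interpolation=cv2.INTER_CUBIC)
z=np.zeros((440,860,3),np.uint8);z[:350,:400]=a;z[:,400:]=b;cv2.imwrite("pics/g11.png",cv2.resize(z,(800,409)))
print(read_state()["position"],read_state()["q"])
E
```

```text
ball [ 85.255 161.085] [423.44887387  98.14420045] [0.55915987 0.29647282 0.3157335 ]
0.05 [ 2.17397437 -0.68396807] [ 1.25478136 -8.01805105 -5.02424699]
0.08 [ 2.20643884 -0.70057923] [ 0.96350966 -6.09416935 -3.93734603]
0.1 [ 2.22853102 -0.71213343] [ 0.76831946 -4.8350013  -3.19022994]
0.12 [ 2.25100393 -0.72409086] [ 0.57359547 -3.59640908 -2.4248492 ]
[0.49600568 0.14027335 0.38645401] [ 1.47460041e-01  2.01000245e-01  1.58542101e+00 -1.01286846e-04
  1.34804984e+00  1.61637804e+00]
```

View pics/g11.png

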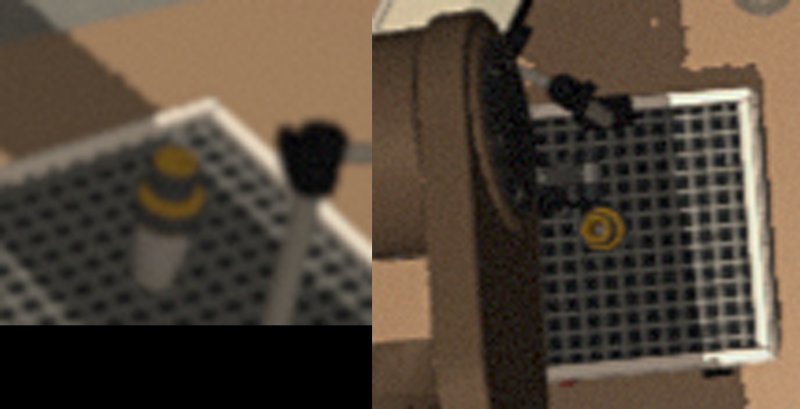

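Run:
```python
from h import *
from scipy.optimize import least_squares
for nm,box in(("top",(125,150,225,245)),("scene",(265,128,402,225))):
    c=read_camera(nm);im=cv2.imread(f"pics/{nm}0.png");x0,y0,x1,y1=box
    hsv=cv2.cvtColor(im,cv2.COLOR_BGR2HSV);m=((hsv[...,1]<60)&(hsv[...,2]>(170 if nm=="top" else 150))).astype(np.uint8);mm=np.zeros_like(m);mm[y0:y1,x0:x1]=m[y0:y1,x0:x1]
    mm=cv2.dilate(mm,np.ones((2,2)));n,l,st,_=cv2.connectedComponentsWithStats(mm);i=1+np.argmax(st[1:,4]);print(nm,st[i])
    v,u=np.nonzero((l==i)&(m>0));W=plane(c,np.c_[u,v],.122)[:,:2].astype(np.float32)
    r=cv2.minAreaRect(W*1000);print(np.round(r[0],1),np.round(r[1],1),r[2])
    # line fit per edge: points near each side of the square about the centre
    P=W-SP
    for k in range(4):
        th=.1+k*np.pi/2;d=np.array([np.cos(th),np.sin(th)]);e=np.array([-d[1],d[0]])
        s=P[(P@d>.085)&(P@d<.13)&(abs(P@e)<.08)]
        if len(s)>15:
            vx,vy,_,_=cv2.fitLine(s.astype(np.float32),cv2.DIST_HUBER,0,.001,.001).ravel();a=np.arctan2(vy,vx)-k*np.pi/2-np.pi/2;print(k,len(s),((a+np.pi/2)%np.pi-np.pi/2).round(3),(s@d).mean().round(4))
b0=np.array([.5437,.2931,.3025])
for yaw in(.06,.08,.1,.12):
    r=least_squares(lambda v:ball(v[0],v[1],yaw)-b0,[2.1,-.6]);print(yaw,r.x,(r.fun*1000).round(1))
```

```text
top [ 135  159   84   81 1299]
[493.6 137.9] [210.7 221.6] 5.145955562591553
0 120 0.091 0.0989
1 200 0.09 0.1039
2 224 0.092 0.1015
3 238 0.089 0.1063
scene [ 269  131   92   89 1421]
[502.1 132.7] [222.  232.2] 4.949947834014893
0 111 0.098 0.1007
1 50 0.049 0.1025
2 198 0.091 0.0981
3 425 0.1 0.1118
0.06 [ 2.05188702 -0.55096344] [ 0.5 -2.  -1. ]
0.08 [ 2.07142666 -0.56018305] [ 0.2 -0.7 -0.3]
0.1 [ 2.09124639 -0.56974811] [-0.2  0.7  0.4]
0.12 [ 2.11136101 -0.57967665] [-0.5  2.   1.1]
```

Run:
```python
from h import *
go((.544,.293,.380,-.42),(.544,.293,.284,-.42),step=50)
```

```text
t 39.775 at [0.4951 0.1401 0.3824] psi 0.102 tilt 0.05 F [ 0.8  0.3 -1. ] w 0.0411
 -> (0.544, 0.293, 0.38, -0.42) [[16.1, -36.8, 0.6, 0, 0, np.float64(0.13)], [11.1, -38.5, 0.6, 0, 0, np.float64(0.13)], [6.1, -39.7, 0.6, 0, 0, np.float64(0.13)], [0.8, -40.1, 0.6, 0, 0, np.float64(0.13)]]
 -> (0.544, 0.293, 0.284, -0.42) [[0.0, -0.0, 48.0, 0, 0, np.float64(0.001)], [0.0, -0.0, 48.0, 0, 0, np.float64(0.001)]]
```

Emit:
{"name": "carry_out", "arguments": {"deltas": [[16,-37,0,0,0,0.13],[11,-39,0,0,0,0.13],[6,-40,0,0,0,0.13],[1,-40,0,0,0,0.13],[0,0,0,0,0,0]], "fingers": 0.55}}

```text
time_s: 40.4
position: [0.544, 0.2957, 0.3796]
tcp_rot: [0.978, -0.207, -0.002, 0.001]
force: [-0.9, -0.2, -0.2]
gripper_width: 0.0473
```

Emit:
{"name": "carry_out", "arguments": {"deltas": [[0,0,20,0,0,0],[0,0,0,0,0,0]]}}

```text
time_s: 40.65
position: [0.5434, 0.2931, 0.3602]
tcp_rot: [0.978, -0.207, -0.002, 0.001]
force: [-0.1, 0.2, 0.8]
gripper_width: 0.0469
```

Run:
```python
from h import *
go((.544,.293,.284,-.42),step=50)
c=read_camera("scene");B=blob(c,(423.4,98.1),"dark");print(B,plane(c,B[0],.3025))
a=cv2.resize(c["color"][60:160,340:460,::-1],None,fx=6,fy=6,interpolation=cv2.INTER_CUBIC);cv2.imwrite("pics/g12.png",a)
```

```text
t 40.65 at [0.5434 0.2931 0.3602] psi -0.418 tilt 0.24 F [-0.1  0.2  0.8] w 0.0469
 -> (0.544, 0.293, 0.284, -0.42) [[0.3, -0.1, 38.1, 0, 0, np.float64(0.001)], [0.3, -0.1, 38.1, 0, 0, np.float64(0.001)]]
(array([423.59065448,  98.41602791]), array([ 9.    ,  8.5   , 56.4375])) [[0.54474161 0.29255334 0.3025    ]]
```

View pics/g12.png

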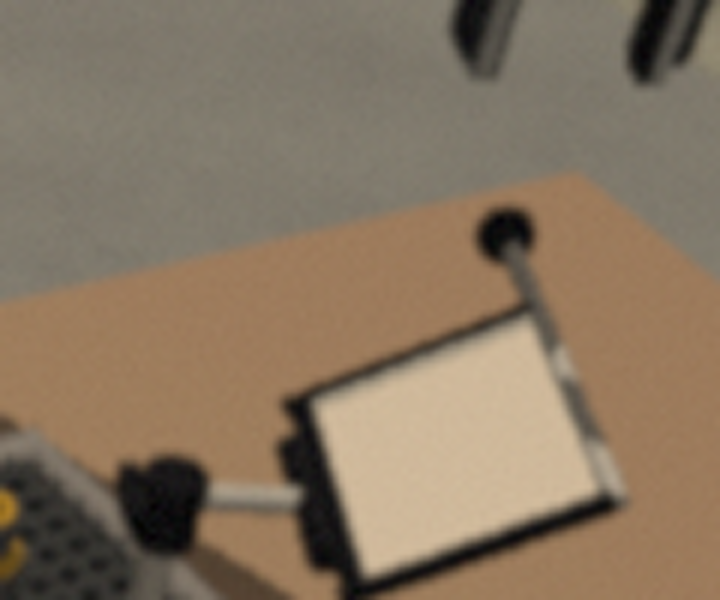

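Run:
```python
from h import *
c=read_camera("scene");p=read_state()["position"]
print(p,proj(c,[p,p+[0,0,.006],[.544,.293,.3025]]).round(1))
```

```text
[0.5439884  0.29333273 0.36228234] [[432.5  71.7]
 [433.5  68.9]
 [423.5  98.2]]
```

Emit:
{"name": "carry_out", "arguments": {"deltas": [[0.5,0,25,0,0,0],[0,0,10,0,0,0],[0,0,0,0,0,0]]}}

```text
time_s: 41.12
position: [0.5445, 0.2935, 0.3273]
tcp_rot: [0.978, -0.208, -0.0, 0.0]
force: [-0.1, -0.6, -0.0]
gripper_width: 0.0469
```

Consistent. Continue down and pinch.

Emit:
{"name": "carry_out", "arguments": {"deltas": [[0,0,15,0,0,0],[0,0,15,0,0,0],[0,0,13,0,0,0],[0,0,0,0,0,0]]}}

```text
time_s: 41.62
position: [0.5442, 0.2935, 0.2829]
tcp_rot: [0.978, -0.208, -0.001, 0.001]
force: [1.0, -0.4, 0.3]
gripper_width: 0.0469
```

Emit:
{"name": "carry_out", "arguments": {"deltas": [[0,0,0,0,0,0],[0,0,0,0,0,0],[0,0,0,0,0,0],[0,0,0,0,0,0],[0,0,0,0,0,0]], "fingers": 0.05}}

```text
time_s: 42.25
position: [0.5446, 0.2937, 0.2845]
tcp_rot: [0.978, -0.208, 0.0, -0.0]
force: [0.5, -1.1, 1.8]
gripper_width: 0.0166
```

Run:
```python
from h import *
from scipy.optimize import least_squares
s=read_state();print(s["force"],s["gripper_width"],s["q"].round(2))
p=np.array(s["position"]);b=p+[0,0,.0187];yaw=.091
r=least_squares(lambda v:ball(v[0],v[1],yaw)-b,[2.1,-.6]);print(b,r.x,(r.fun*1000).round(1))
s0,t0=r.x
W=[]
for k in range(1,17):
    sk=s0*(1-k/16);q=ball(sk,t0,yaw)-[0,0,.0187];q-=r.fun*-1*(1-k/16);W.append((*q,yaw+np.pi/2-sk))
go(*W)
```

```text
[ 0.46431914 -1.11045175  1.81139154] 0.016612085505328215 [ 0.39  0.44  1.51 -0.    1.2   2.38]
[0.54458827 0.2936501  0.30321822] [ 2.09014885 -0.57174892] [ 0.1 -0.4 -0.2]
t 42.25 at [0.5446 0.2937 0.2845] psi -0.418 tilt 0.03 F [ 0.5 -1.1  1.8] w 0.0166
 -> (np.float64(0.5261904214886322), np.float64(0.28661306090532845), np.float64(0.28408342342553566), np.float64(-0.29771822186324615)) [[-14.0, 13.9, 0.4, 0, 0, np.float64(-0.12)]]
 -> (np.float64(0.5085302260604571), np.float64(0.2780743156293322), np.float64(0.2840974491487958), np.float64(-0.16708391861937)) [[-14.3, 13.4, 0.0, 0, 0, np.float64(-0.131)]]
 -> (np.float64(0.4921362722831736), np.float64(0.2673090128081054), np.float64(0.2841114748720559), np.float64(-0.03644961537549385)) [[-14.4, 13.3, 0.0, 0, 0, np.float64(-0.131)]]
 -> (np.float64(0.4772878093185101), np.float64(0.25450106842047854), np.float64(0.284125500595316), np.float64(0.0941846878683823)) [[-14.4, 13.3, -0.0, 0, 0, np.float64(-0.13)]]
 -> (np.float64(0.4642377495169151), np.float64(0.2398692072354781), np.float64(0.28413952631857614), np.float64(0.224
[... 1367 characters left out ...]
2109691694), np.float64(0.09150675660267839), np.float64(0.284251732104657), np.float64(1.269893417063268)) [[-14.4, 13.3, -0.0, 0, 0, np.float64(-0.131)]]
 -> (np.float64(0.45185579908270823), np.float64(0.0738537014811824), np.float64(0.2842657578279171), np.float64(1.4005277203071442)) [[-14.3, 13.4, -0.0, 0, 0, np.float64(-0.131)]]
 -> (np.float64(0.4625889559002102), np.float64(0.057459790710505984), np.float64(0.2842797835511772), np.float64(1.5311620235510204)) [[-14.3, 13.3, -0.1, 0, 0, np.float64(-0.13)]]
 -> (np.float64(0.4753696658231654), np.float64(0.04260485775026927), np.float64(0.2842938092744373), np.float64(1.6617963267948965)) [[-14.4, 13.4, 0.0, 0, 0, np.float64(-0.131)]]
```

Emit:
{"name": "carry_out", "arguments": {"deltas": [[-14,14,0,0,0,-0.12],[-14.3,13.4,0,0,0,-0.131],[-14.4,13.3,0,0,0,-0.131],[-14.4,13.3,0,0,0,-0.13],[0,0,0,0,0,0]]}}

```text
time_s: 42.88
position: [0.4759, 0.2548, 0.2847]
tcp_rot: [0.999, 0.047, -0.0, -0.001]
force: [-6.0, 7.5, 2.6]
gripper_width: 0.0166
```

```bash
cat > fit.py <<'E'
from h import *
from scipy.optimize import least_squares
def fit(goal=None,n=1,show=True):
    s=read_state();p=np.array(s["position"]);b=p+[0,0,.0187];yaw=.091
    r=least_squares(lambda v:ball(v[0],v[1],yaw)-b,[1.,-.5]);print("s,t",r.x.round(3),"res mm",(r.fun*1000).round(1),"w",s["gripper_width"])
    if goal:
        W=[]
        for k in range(1,n+1):
            g=r.x+(np.array(goal)-r.x)*k/n;q=ball(*g,yaw)-[0,0,.0187];W.append((*q.round(4),round(yaw+np.pi/2-g[0],3)))
        go(*W)
E
python3 -c "
from fit import *
fit((0,-.57),12)"
```

```text
s,t [ 1.562 -0.572] res mm [ 0.6 -0.6 -0.4] w 0.016607545543648714
t 42.875 at [0.4759 0.2548 0.2847] psi 0.093 tilt 0.09 F [-6.   7.5  2.6] w 0.0166
 -> (np.float64(0.4637), np.float64(0.2395), np.float64(0.2843), np.float64(0.23)) [[-13.6, 14.1, 0.4, 0, 0, np.float64(-0.137)]]
 -> (np.float64(0.4528), np.float64(0.2233), np.float64(0.2843), np.float64(0.36)) [[-14.3, 13.3, 0.0, 0, 0, np.float64(-0.13)]]
 -> (np.float64(0.4441), np.float64(0.2058), np.float64(0.2843), np.float64(0.491)) [[-14.3, 13.3, 0.0, 0, 0, np.float64(-0.131)]]
 -> (np.float64(0.4377), np.float64(0.1873), np.float64(0.2843), np.float64(0.621)) [[-14.4, 13.3, 0.0, 0, 0, np.float64(-0.13)]]
 -> (np.float64(0.4338), np.float64(0.1682), np.float64(0.2842), np.float64(0.751)) [[-14.3, 13.2, 0.1, 0, 0, np.float64(-0.13)]]
 -> (np.float64(0.4324), np.float64(0.1487), np.float64(0.2842), np.float64(0.881)) [[-14.3, 13.3, 0.0, 0, 0, np.float64(-0.13)]]
 -> (np.float64(0.4336), np.float64(0.1292), np.float64(0.2842), np.float64(1.011)) [[-14.3, 13.3, 0.0, 0, 0, np.float64(-0.13)]]
 -> (np.float64(0.4372), np.float64(0.11), np.float64(0.2842), np.float64(1.141)) [[-14.4, 13.3, 0.0, 0, 0, np.float64(-0.13)]]
 -> (np.float64(0.4434), np.float64(0.0914), np.float64(0.2842), np.float64(1.271)) [[-14.3, 13.4, 0.0, 0, 0, np.float64(-0.13)]]
 -> (np.float64(0.4519), np.float64(0.0738), np.float64(0.2842), np.float64(1.402)) [[-14.3, 13.3, 0.0, 0, 0, np.float64(-0.131)]]
 -> (np.float64(0.4626), np.float64(0.0574), np.float64(0.2842), np.float64(1.532)) [[-14.4, 13.3, 0.0, 0, 0, np.float64(-0.13)]]
 -> (np.float64(0.4753), np.float64(0.0426), np.float64(0.2842), np.float64(1.662)) [[-14.3, 13.2, 0.0, 0, 0, np.float64(-0.13)]]
```

Works well (forces under 10 N, model residual under 1 mm).

Emit:
{"name": "carry_out", "arguments": {"deltas": [[-14,13.5,0,0,0,-0.13],[-14.3,13.3,0,0,0,-0.13],[-14.3,13.3,0,0,0,-0.13],[-14.3,13.3,0,0,0,-0.13],[0,0,0,0,0,0]]}}

```text
time_s: 43.5
position: [0.4364, 0.1875, 0.2845]
tcp_rot: [0.953, 0.301, -0.002, -0.001]
force: [-13.1, 4.9, 7.0]
gripper_width: 0.0165
```

```bash
python3 -c "
from fit import *
fit((0,-.57),8)"
```

```text
s,t [ 1.039 -0.566] res mm [ 1.1 -0.3 -0.6] w 0.01650402980575799
t 43.5 at [0.4364 0.1875 0.2845] psi 0.612 tilt 0.22 F [-13.1   4.9   7. ] w 0.0165
 -> (np.float64(0.4336), np.float64(0.1681), np.float64(0.2839), np.float64(0.753)) [[-13.4, 14.3, 0.6, 0, 0, np.float64(-0.141)]]
 -> (np.float64(0.4323), np.float64(0.1486), np.float64(0.284), np.float64(0.882)) [[-14.3, 13.3, -0.1, 0, 0, np.float64(-0.129)]]
 -> (np.float64(0.4335), np.float64(0.1291), np.float64(0.284), np.float64(1.012)) [[-14.3, 13.4, -0.0, 0, 0, np.float64(-0.13)]]
 -> (np.float64(0.4372), np.float64(0.1099), np.float64(0.284), np.float64(1.142)) [[-14.3, 13.3, -0.0, 0, 0, np.float64(-0.13)]]
 -> (np.float64(0.4433), np.float64(0.0913), np.float64(0.2841), np.float64(1.272)) [[-14.4, 13.2, -0.1, 0, 0, np.float64(-0.13)]]
 -> (np.float64(0.4518), np.float64(0.0737), np.float64(0.2841), np.float64(1.402)) [[-14.3, 13.3, -0.0, 0, 0, np.float64(-0.13)]]
 -> (np.float64(0.4625), np.float64(0.0574), np.float64(0.2841), np.float64(1.532)) [[-14.3, 13.3, -0.0, 0, 0, np.float64(-0.13)]]
 -> (np.float64(0.4753), np.float64(0.0426), np.float64(0.2842), np.float64(1.662)) [[-14.3, 13.4, -0.1, 0, 0, np.float64(-0.13)]]
```

Emit:
{"name": "carry_out", "arguments": {"deltas": [[-14.5,13,0,0,0,-0.135],[-14.3,13.3,0,0,0,-0.13],[-14.3,13.3,0,0,0,-0.13],[-14.3,13.3,0,0,0,-0.13],[0,0,0,0,0,0]]}}

```text
time_s: 44.12
position: [0.4356, 0.1094, 0.2842]
tcp_rot: [0.843, 0.538, -0.002, -0.001]
force: [-13.6, -2.8, 8.2]
gripper_width: 0.0163
```

```bash
python3 -c "
from fit import *
fit((0,-.57),4)"
```

```text
s,t [ 0.518 -0.561] res mm [ 1.3  0.3 -0.7] w 0.016319712535822116
t 44.125 at [0.4356 0.1094 0.2842] psi 1.137 tilt 0.29 F [-13.6  -2.8   8.2] w 0.0163
 -> (np.float64(0.4431), np.float64(0.0912), np.float64(0.2837), np.float64(1.273)) [[-13.4, 14.5, 0.5, 0, 0, np.float64(-0.136)]]
 -> (np.float64(0.4517), np.float64(0.0737), np.float64(0.2838), np.float64(1.403)) [[-14.2, 13.3, -0.1, 0, 0, np.float64(-0.13)]]
 -> (np.float64(0.4625), np.float64(0.0574), np.float64(0.284), np.float64(1.532)) [[-14.3, 13.4, -0.2, 0, 0, np.float64(-0.129)]]
 -> (np.float64(0.4753), np.float64(0.0426), np.float64(0.2842), np.float64(1.662)) [[-14.3, 13.3, -0.2, 0, 0, np.float64(-0.13)]]
```

Emit:
{"name": "carry_out", "arguments": {"deltas": [[-14.3,13.4,0,0,0,-0.135],[-14.3,13.3,0,0,0,-0.13],[-14.3,13.3,0,0,0,-0.13],[-14.3,13.3,0,0,0,-0.13],[0,0,0,0,0,0]]}}

```text
time_s: 44.75
position: [0.4746, 0.0412, 0.2842]
tcp_rot: [0.674, 0.739, -0.003, -0.001]
force: [-12.4, -10.6, 8.4]
gripper_width: 0.0167
```

```bash
sed -i 's/^SP=.*/SP=np.array([.4940,.1398])/' h.py; python3 -c "
from fit import *
fit((0,.53),6)"
```

```text
s,t [-0.009 -0.566] res mm [ 0.4  0.4 -0.3] w 0.016693233569993228
t 44.75 at [0.4746 0.0412 0.2842] psi 1.663 tilt 0.31 F [-12.4 -10.6   8.4] w 0.0167
 -> (np.float64(0.4678), np.float64(0.0411), np.float64(0.2701), np.float64(1.669)) [[0.5, -6.8, 14.1, 0, 0, np.float64(-0.006)]]
 -> (np.float64(0.4632), np.float64(0.0408), np.float64(0.2553), np.float64(1.668)) [[0.1, -4.6, 14.8, 0, 0, np.float64(0.001)]]
 -> (np.float64(0.4613), np.float64(0.0408), np.float64(0.2398), np.float64(1.666)) [[0.2, -1.9, 15.5, 0, 0, np.float64(0.002)]]
 -> (np.float64(0.4623), np.float64(0.0411), np.float64(0.2244), np.float64(1.665)) [[0.2, 1.0, 15.4, 0, 0, np.float64(0.001)]]
 -> (np.float64(0.466), np.float64(0.0417), np.float64(0.2094), np.float64(1.663)) [[0.3, 3.8, 15.0, 0, 0, np.float64(0.002)]]
 -> (np.float64(0.4724), np.float64(0.0424), np.float64(0.1953), np.float64(1.662)) [[0.1, 6.4, 14.1, 0, 0, np.float64(0.001)]]
```

Emit:
{"name": "carry_out", "arguments": {"deltas": [[-0.5,-7.5,14,0,0,0],[0,-4.6,15,0,0,0],[0,-1.9,15.5,0,0,0],[0,0,0,0,0,0]]}}

```text
time_s: 45.25
position: [0.4616, 0.0408, 0.2393]
tcp_rot: [0.675, 0.738, -0.001, 0.0]
force: [-5.0, -7.1, 3.7]
gripper_width: 0.0163
```

```bash
python3 -c "
from fit import *
fit((0,.53),3)"
```

```text
s,t [-0.006 -0.012] res mm [-0.1 -0.1  0. ] w 0.016336950170656103
t 45.25 at [0.4616 0.0408 0.2393] psi 1.66 tilt 0.09 F [-5.  -7.1  3.7] w 0.0163
 -> (np.float64(0.4624), np.float64(0.041), np.float64(0.224), np.float64(1.666)) [[0.2, 0.8, 15.3, 0, 0, np.float64(-0.006)]]
 -> (np.float64(0.4661), np.float64(0.0416), np.float64(0.2092), np.float64(1.664)) [[0.2, 3.8, 14.8, 0, 0, np.float64(0.002)]]
 -> (np.float64(0.4724), np.float64(0.0424), np.float64(0.1953), np.float64(1.662)) [[0.2, 6.3, 13.9, 0, 0, np.float64(0.002)]]
```

Emit:
{"name": "carry_out", "arguments": {"deltas": [[0,0.8,15.3,0,0,0],[0.2,3.8,15,0,0,0],[0.5,6.3,14,0,0,0],[0,0,0,0,0,0],[0,0,0,0,0,0]]}}

```text
time_s: 45.88
position: [0.4702, 0.0426, 0.1939]
tcp_rot: [0.674, 0.739, -0.003, -0.002]
force: [-9.8, 0.6, -4.5]
gripper_width: 0.0164
```

```bash
python3 -c "
from fit import *
fit((0,.525),1)"
```

```text
s,t [0.012 0.538] res mm [1.3 1.2 0.8] w 0.016380523517754583
t 45.875 at [0.4702 0.0426 0.1939] psi 1.662 tilt 0.41 F [-9.8  0.6 -4.5] w 0.0164
 -> (np.float64(0.4722), np.float64(0.0424), np.float64(0.1957), np.float64(1.662)) [[-0.4, 1.9, -1.8, 0, 0, np.float64(-0.0)]]
```

Emit:
{"name": "carry_out", "arguments": {"deltas": [[0,-0.5,-2,0,0,0],[0,0,0,0,0,0],[0,0,0,0,0,0]]}}

```text
time_s: 46.25
position: [0.4694, 0.0424, 0.196]
tcp_rot: [0.674, 0.739, -0.003, -0.002]
force: [-10.9, -4.5, -4.4]
gripper_width: 0.0169
```

```bash
python3 -c "
from fit import *
fit((0,.525),1)"
```

```text
s,t [0.01  0.511] res mm [1.1 1.1 0.7] w 0.01689590301576162
t 46.25 at [0.4694 0.0424 0.196 ] psi 1.662 tilt 0.44 F [-10.9  -4.5  -4.4] w 0.0169
 -> (np.float64(0.4722), np.float64(0.0424), np.float64(0.1957), np.float64(1.662)) [[-0.3, 2.8, 0.3, 0, 0, np.float64(-0.0)]]
```

Emit:
{"name": "carry_out", "arguments": {"deltas": [[0,0,0,0,0,0],[0,0,0,0,0,0],[0,0,0,0,0,0],[0,0,0,0,0,0]], "fingers": 0.5}}

```text
time_s: 46.75
position: [0.472, 0.0432, 0.1976]
tcp_rot: [0.674, 0.739, 0.0, 0.0]
force: [-0.1, 0.0, -0.6]
gripper_width: 0.0424
```

Emit:
{"name": "carry_out", "arguments": {"deltas": [[0,0,-20,0,0,0],[0,0,-30,0,0,0],[0,0,-40,0,0,0],[0,0,-40,0,0,0],[0,0,-40,0,0,0]]}}

```text
time_s: 47.38
position: [0.4716, 0.0432, 0.369]
tcp_rot: [0.674, 0.739, 0.0, 0.0]
force: [-0.0, 0.5, -1.6]
gripper_width: 0.043
```

Emit:
{"name": "carry_out", "arguments": {"deltas": [[-50,0,0,0,0,0],[-50,0,0,0,0,0],[-50,0,0,0,0,0],[-50,0,0,0,0,0],[-50,0,0,0,0,0]]}}

```text
time_s: 48.0
position: [0.4949, -0.2074, 0.3676]
tcp_rot: [0.674, 0.739, 0.0, 0.0]
force: [0.5, -0.3, 0.1]
gripper_width: 0.0429
```

Run:
```python
from fit import *
c=read_camera("scene");t=read_camera("top")
exp=ball(0,.52,.091);u1,u2=proj(t,[exp])[0],proj(c,[exp])[0]
A=blob(t,u1,"dark",9);B=blob(c,u2,"dark",9);print(exp,u1,u2,A,B)
if A and B:
    b=tri(t,A[0],c,B[0]);r=least_squares(lambda v:ball(v[0],v[1],.091)-b,[0,.5]);print(b,r.x,r.fun*1000)
a=cv2.resize(c["color"][90:240,255:405,::-1],None,fx=2.66,fy=2.66,interpolation=cv2.INTER_CUBIC)
b=cv2.resize(t["color"][140:250,125:235,::-1],None,fx=3.63,fy=3.63,interpolation=cv2.INTER_CUBIC)
full=cv2.resize(c["color"][:,:,::-1],(267,200));ft=cv2.resize(t["color"][:,:,::-1],(267,200))
h=min(a.shape[0],b.shape[0]);z=np.hstack([a[:h],b[:h]]);cv2.imwrite("pics/end.png",z);print(z.shape)
print(read_state()["position"],read_state()["force"])
```

```text
[0.47199574 0.04239736 0.21476519] [205.36153168 204.20670071] [293.97216515 138.70317197] (array([204.27458781, 207.77148746]), array([ 15.75  ,  12.75  , 144.4375])) (array([293.16892165, 136.33097738]), array([10.    , 10.5   , 81.0625]))
[0.46276807 0.04509507 0.21377148] [0.05082981 0.50663487] [3.45671491 2.98659657 1.98332587]
(399, 798, 3)
[ 0.49507249 -0.20953278  0.36683641] [ 0.1045006  -0.28447476 -0.2483143 ]
```

Run:
```python
from fit import *
c=read_camera("scene");t=read_camera("top");res=[]
for cam,k in((t,4.0),(c,5.2)):
    u=proj(cam,[ball(0,.52,.091)])[0];x,y=np.round(u).astype(int);r=14
    g=cv2.cvtColor(cam["color"],cv2.COLOR_RGB2GRAY)[y-r:y+r+1,x-r:x+r+1]
    if k==4.0: print(g[4:-4,4:-4])
    G=cv2.resize(g,None,fx=4,fy=4,interpolation=cv2.INTER_CUBIC)
    # matched disc: mean darkness inside minus a ring outside
    R_=int(k*4);d=np.zeros((2*R_+13,)*2,np.float32);cv2.circle(d,(R_+6,R_+6),R_+6,-1.,-1);cv2.circle(d,(R_+6,R_+6),R_,1.,-1)
    d[d>0]/=(d>0).sum();d[d<0]/=(d<0).sum();f=cv2.filter2D(G.astype(np.float32),-1,d);my,mx=np.unravel_index(np.argmin(f[24:-24,24:-24]),f[24:-24,24:-24].shape)
    p=np.array([mx+24,my+24]);p=(p+.5)/4-.5+[x-r,y-r];print(u.round(1),p.round(1),f.min());res.append(p)
b=tri(t,res[0],c,res[1]);r=least_squares(lambda v:ball(v[0],v[1],.091)-b,[0,.5]);print(b,r.x,r.fun*1000)
```

```text
[[ 44  74  62  20  11  29  66  58  36  23  36  55  65  57  40  80 214 246
  236 195 131]
 [ 38  63  56  49  46  57  73  72  73  72  65  75  74  65  45  83 213 246
  233 191 133]
 [ 71  78  70  61  59  83 129 125  88  57  47  48  58  47  30  65 210 245
  236 174 108]
 [ 47 110  94  49  38  55  93 100  69  43  39  52  68  51  29  63 206 244
  240 175 105]
 [ 44 116  93  46  36  39  76  85  56  36  35  65 112  92  40  60 209 245
  242 179 109]
 [ 46  98  92  56  42  44  81 104  73  43  54  79 128 114  75  85 202 245
  207 125 108]
 [ 58 118 125  94  75  96 119 131 137 133 133 128 141 127 106  96 211 247
  200 119 108]
 [ 77 130 149 124  97  93 108 130 106  77  64  56  89  91  59  66 195 246
  201 123 112]
 [ 27  61  77  51  48  47  69  93  77  29   9  12  42  32  35  54 161 183
  154 122 114]
 [ 10  32  51  27  22  33  59  61  27  15  19  19  10  10  28  30 100 135
  144 126 122]
 [ 46  62  73  78  87 104 110  72  28  23  38  36  14  17  19  41  96 132
  149 131 125]
 [172 174 183 188 198 216 184 102  29  28  50  52  28  16  34  47  86 125
  149 136 123]
 [224 219 214 194 178 196 197 11
[... 248 characters left out ...]
  51  32  10  19  59  56  46  30  32  57  72  59  48  52 120
  147 141 118]
 [ 37  38  62  67  59  47  55  72  79  75  75  74  77  77  67  62  58 120
  147 140 123]
 [ 76  65  78  71  64  55  50  59  59  54  42  40  41  64  52  33  41 114
  143 142 116]
 [ 37  31  57  55  36  25  32  42  65  42  24  25  27  65  49  22  28 120
  149 147 115]
 [ 24  28  43  53  37  20  23  42  61  45  23  15  29  63  52  20  34 121
  148 144 120]
 [ 28  24  54  55  38  26  27  40  69  53  27  28  37  60  68  47  50 114
  141 144 125]]
[205.4 204.2] [207.1 195.6] -65.03158
[294.  138.7] [293.4 136.1] -40.938377
[0.49151303 0.03273512 0.23854684] [-0.17442553  0.25039499] [ -7.8463442  -10.01760346  -2.60870545]
```

Run:
```python
from fit import *
c=read_camera("scene");t=read_camera("top");yaw=.091
for pt in((206,205.3),(206,205)):
    b=tri(t,pt,c,(293.3,136.2));r=least_squares(lambda v:ball(v[0],v[1],yaw)-b,[0,.5]);print(b.round(4),r.x.round(3),(r.fun*1000).round(1))
# rod: brightest row (top) along the expected rod line, cast to its height
Rz=np.array([[np.cos(yaw),-np.sin(yaw)],[np.sin(yaw),np.cos(yaw)]])
b0=ball(0,.52,yaw)
for nm,cam in(("top",t),("scene",c)):
    g=cv2.cvtColor(cam["color"],cv2.COLOR_RGB2GRAY).astype(float);P=[]
    for d in np.arange(.014,.145,.003):
        w=b0+np.r_[Rz@[0,d],0]; u=proj(cam,[w])[0]; e=proj(cam,[w+np.r_[Rz@[.01,0],0]])[0]-u; n=e/np.linalg.norm(e)
        k=np.arange(-4,4.01,.25);S=[cv2.getRectSubPix(g.astype(np.float32),(1,1),tuple(map(float,u+n*kk)))[0,0] for kk in k]
        S=np.array(S);wt=np.clip(S-np.percentile(S,60),0,None);kk=(wt*k).sum()/wt.sum() if wt.sum() else 0
        P.append([d*1000,kk,S.max(),*plane(cam,u+n*kk,b0[2])[0,:2]])
    P=np.array(P);loc=(P[:,3:]-SP)@Rz;A=np.polyfit(loc[:,1],loc[:,0],1)
    k=abs(loc[:,0]-np.polyval(A,loc[:,1]))<.003;A=np.polyfit(loc[k,1],loc[k,0],1)
    print(nm,"slope",A.round(4),"n",k.sum(),len(k),"x@-.05",np.polyval(A,-.045).round(4),"expected",(-.088*0-.0308))
```

```text
[0.4693 0.0408 0.2199] [-0.007  0.448] [0.6 0.6 0.3]
[0.4699 0.0406 0.2204] [-0.011  0.443] [0.2 0.2 0.1]
top slope [ 0.0872 -0.0258] n 37 44 x@-.05 -0.0297 expected -0.0308
scene slope [ 0.1572 -0.0282] n 25 44 x@-.05 -0.0353 expected -0.0308
```

Run:
```python
from fit import *
np.set_printoptions(linewidth=260)
t=read_camera("top");g=cv2.cvtColor(t["color"],cv2.COLOR_RGB2GRAY)
print("cols",np.arange(150,206,2));
for r in range(188,214): print(r,g[r,150:206:2])
b=ball(0,.52,.091);d=np.array([-np.sin(.091),np.cos(.091),0])
print(proj(t,[b,b+d*.045,b+d*.095,b+d*.145]).round(1))
```

```text
cols [150 152 154 156 158 160 162 164 166 168 170 172 174 176 178 180 182 184 186 188 190 192 194 196 198 200 202 204]
188 [176 175 190 171 182 177 180 189 181 189 189 189 191 185 182 187 178 127  23  18  61  43  38  95  37  67  78  30]
189 [186 191 202 187 187 190 180 190 184 181 187 172 181 179 171 184 177 127  19  19  63  34  38  90  37  62  90  40]
190 [203 200 207 182 181 175 176 184 172 174 185 174 179 176 167 185 175 138  23  29  52  48  58 120  79 103 140 134]
191 [181 179 199 171 179 178 171 186 170 172 197 198 186 176 172 187 178 143   9  54  67 108 135 160  94 107 113  61]
192 [179 174 192 173 176 176 166 182 174 186 190 191 201 182 183 192 191 166  32  52  64  62  60 123  54  62  99  37]
193 [175 171 197 171 176 182 176 186 184 194 197 187 193 190 177 186 175 178  42  31  46  33  33 112  33  35  93  16]
194 [185 187 209 192 185 185 186 185 184 195 183 199 186 193 177 186 172 179  41   0  42  42  16  72  24  18  60  32]
195 [205 199 202 187 183 182 172 181 190 189 190 197 180 199 177 186 177 179  54  24  44  41  26  60  48  53  73  72]
196 [186 175 196 170 176 179 171 179 
[... 1363 characters left out ...]
82  78  55  17]
208 [159 179 180 190 189 176 154 137 122 127 125 120 121 107 102 111 106 110 100  83  82  73  34  28  51  18  42  27]
209 [133 153 143 128 122 124 118 111 105  98  91  75  60  70  39  46  58  26  40  35  22  58  18  21  56  27  60  41]
210 [101 117 111 105 101  92  71  59  67  42  46  49  27  62  21  17  52  19  47  40  14  55  32  42  64  43  69  73]
211 [94 71 60 55 45 65 28 29 55 22 36 44 21 60 32 25 53 32 48 58 55 75 71 72 74 56 62 48]
212 [78 19 32 40  9 60 28 26 59 18 46 48 37 67 54 56 77 75 75 68 52 72 46 33 58 22 39 54]
213 [56 20 39 52 22 59 37 35 65 52 69 72 70 76 52 48 67 38 40 47 30 60 33 25 57 18 45 43]
[[205.4 204.2]
 [188.  205.7]
 [168.6 207.5]
 [149.2 209.2]]
```

Emit:
{"name": "carry_out", "arguments": {"deltas": [[50,0,0,0,0,0],[50,0,0,0,0,0],[50,0,0,0,0,0],[50,0,0,0,0,0],[49,0,0,0,0,0]]}}

```text
time_s: 48.98
position: [0.471, 0.0447, 0.3679]
tcp_rot: [0.673, 0.74, 0.0, 0.0]
force: [0.2, 0.5, 0.4]
gripper_width: 0.0429
```

Emit:
{"name": "carry_out", "arguments": {"deltas": [[0,0,40,0,0,0],[0,0,40,0,0,0],[0,0,20,0,0,0],[0,0,0,0,0,0]]}}

```text
time_s: 49.48
position: [0.4711, 0.043, 0.2669]
tcp_rot: [0.673, 0.74, -0.001, -0.001]
force: [-0.1, 0.5, 0.3]
gripper_width: 0.043
```

Run:
```python
from h import *
go((.4697,.042,.2015,1.662),step=100)
```

```text
t 49.475 at [0.4711 0.043  0.2669] psi 1.665 tilt 0.11 F [-0.1  0.5  0.3] w 0.043
 -> (0.4697, 0.042, 0.2015, 1.662) [[-0.8, -1.5, 65.4, 0, 0, np.float64(0.003)]]
```

Emit:
{"name": "carry_out", "arguments": {"deltas": [[-0.8,-1.5,25,0,0,0],[0,0,25,0,0,0],[0,0,15,0,0,0],[0,0,0,0,0,0]]}}

```text
time_s: 49.98
position: [0.4705, 0.0416, 0.2029]
tcp_rot: [0.673, 0.739, -0.0, 0.0]
force: [-0.4, -0.5, -0.0]
gripper_width: 0.0426
```

Emit:
{"name": "carry_out", "arguments": {"deltas": [[0,0,0,0,0,0],[0,0,0,0,0,0],[0,0,0,0,0,0],[0,0,0,0,0,0]], "fingers": 0.05}}

```text
time_s: 50.48
position: [0.4704, 0.0412, 0.2028]
tcp_rot: [0.673, 0.739, 0.0, 0.0]
force: [-3.2, -2.0, 1.6]
gripper_width: 0.0165
```

Run:
```python
from fit import *
fit()
go((.4697,.042,.2015,1.662),step=100)
```

```text
s,t [-0.012  0.434] res mm [-0.5 -0.4 -0.2] w 0.016459460238913273
t 50.475 at [0.4704 0.0412 0.2028] psi 1.664 tilt 0.02 F [-3.2 -2.   1.6] w 0.0165
 -> (0.4697, 0.042, 0.2015, 1.662) [[0.9, -0.6, 1.3, 0, 0, np.float64(0.002)]]
```

Emit:
{"name": "carry_out", "arguments": {"deltas": [[0,1.2,2.5,0,0,0],[0,1.4,2.6,0,0,0],[0,0,0,0,0,0],[0,0,0,0,0,0]]}}

```text
time_s: 50.98
position: [0.4733, 0.0413, 0.1977]
tcp_rot: [0.673, 0.739, 0.0, 0.001]
force: [-6.1, -3.2, 6.0]
gripper_width: 0.0166
```

Emit:
{"name": "carry_out", "arguments": {"deltas": [[0,0,0,0,0,0],[0,0,0,0,0,0],[0,0,0,0,0,0]], "fingers": 0.5}}

```text
time_s: 51.35
position: [0.4732, 0.0415, 0.1973]
tcp_rot: [0.674, 0.739, 0.0, 0.0]
force: [-0.1, 0.7, 0.3]
gripper_width: 0.0428
```

Emit:
{"name": "carry_out", "arguments": {"deltas": [[0,0,-20,0,0,0],[0,0,-30,0,0,0],[0,0,-40,0,0,0],[0,0,-40,0,0,0],[0,0,-40,0,0,0]]}}

```text
time_s: 51.98
position: [0.4729, 0.0415, 0.3687]
tcp_rot: [0.673, 0.739, 0.0, 0.0]
force: [0.0, 0.2, -0.1]
gripper_width: 0.0428
```

Emit:
{"name": "carry_out", "arguments": {"deltas": [[-50,0,0,0,0,0],[-50,0,0,0,0,0],[-50,0,0,0,0,0],[-50,0,0,0,0,0],[-50,0,0,0,0,0]]}}

```text
time_s: 52.6
position: [0.4963, -0.2091, 0.3674]
tcp_rot: [0.673, 0.739, 0.0, 0.0]
force: [1.2, -0.7, 0.1]
gripper_width: 0.0429
```

Run:
```python
from fit import *
np.set_printoptions(linewidth=260)
c=read_camera("scene");t=read_camera("top")
for nm,cam in(("top",t),("scene",c)):
    u=proj(cam,[ball(0,.52,.091)])[0];x,y=np.round(u).astype(int);print(nm,u.round(1),"origin",x-9,y-9)
    print(cv2.cvtColor(cam["color"],cv2.COLOR_RGB2GRAY)[y-9:y+10,x-9:x+10])
    g=cv2.cvtColor(cam["color"],cv2.COLOR_RGB2GRAY).astype(float)
g=cv2.cvtColor(t["color"],cv2.COLOR_RGB2GRAY).astype(float)
B=blob(c,proj(c,[ball(0,.52,.091)])[0],"dark",9);print("scene ball",B)
for col in(190,192,194,196,198):
    w=np.clip(g[200:212,col]-100,0,None);print(col,((w*np.arange(200,212)).sum()/w.sum()).round(2),end=" ")
```

```text
top [205.4 204.2] origin 196 195
[[ 73  69  50  55  60  78 116 133 131 103  75  72  71  56  81 213 245 235 190]
 [136 140 102  90  92 131 126 100  70  54  54  63  43  22  68 209 243 237 190]
 [123 108  63  46  55  94 100  64  39  40  73  79  53  31  64 207 244 237 192]
 [110  94  46  37  36  71  86  61  34  43  71 113  89  36  63 201 244 240 179]
 [ 86  88  64  43  43  84 100  80  38  40  77 131 119  77  83 205 246 243 180]
 [ 58  67  70  75  97 124 137 119  80  52  27  58  90  95 101 204 247 212 128]
 [ 72  69  59  55  72 103 112  81  38  18  19  25  31  50  73 200 244 197 119]
 [ 36  50  41  32  39  59  56  34  14  17  18  29  18  14  68 193 199 159 118]
 [ 79 102 113 134 156 163 113  30  15  41  42  33   7  13  42 113 140 142 125]
 [197 207 224 229 235 241 161  52  26  47  31  32  20  35  43  94 136 145 131]
 [201 197 202 187 167 153 102  42  16  34  27  30  25  36  55  80 129 149 134]
 [ 97 103  99  88  69  64  64  49  25  30  19  19  31  24  24  61 126 149 142]
 [ 34  57  50  27  18  28  54  54  32  20  23  25  47  33  20  59 124 148 142]
 [ 24  62  46  22  17  19  48  59  28  1
[... 1411 characters left out ...]
4  71]
 [ 76  73  74  74  66  46  30  14  13  14  16  21  38  57  68  74  73  74  73]
 [ 75  71  74  72  70  62  50  33  22  28  24  41  57  67  72  75  75  76  78]
 [ 72  74  73  73  74  71  65  57  50  47  53  61  69  73  74  76  83  89 100]
 [ 74  74  73  72  73  75  72  72  68  67  68  75  78  85  89 100 107 112 121]
 [ 72  74  74  74  75  74  75  74  76  82  83  91 101 108 113 120 129 128 129]
 [ 75  73  71  74  74  79  81  84  94 103 107 114 121 127 128 128 131 132 129]
 [ 76  76  78  82  83  93 100 109 115 124 126 129 132 130 127 122 115 118 122]]
scene ball (array([293.63002048, 139.69792905]), array([10.5   , 10.5   , 82.5625]))
190 205.09 192 204.83 194 204.66 196 204.51 198 204.37
```

Run:
```python
from fit import *
c=read_camera("scene");t=read_camera("top")
for pt in((206.1,203.8),(206,204.3)):
    b=tri(t,pt,c,(293.6,139.6));r=least_squares(lambda v:ball(v[0],v[1],.091)-b,[0,.5]);print(b.round(4),r.x.round(3),(r.fun*1000).round(1))
# the rest of the bench, against the first pictures
for nm,cam in(("top",t),("scene",c)):
    a=cv2.imread(f"pics/{nm}0.png");d=cam["color"][:,:,::-1]
    for n,p,h in(("jar",(.46,-.386,.055),11),("offcut",None,0),("tray",(.618,-.103,.02),16)):
        pass
# offcut/cork/marker-cap/brush handle by colour, first vs now (scene)
a=cv2.imread("pics/scene0.png");hs=[cv2.cvtColor(x,cv2.COLOR_BGR2HSV) for x in(a,c["color"][:,:,::-1].copy())]
for n,(lo,hi),(x0,y0,x1,y1) in(("offcut",((45,80,40),(85,255,255)),(165,210,215,250)),("marker",((170,150,60),(180,255,255)),(200,160,240,215)),("cork",((5,120,90),(18,255,255)),(115,280,160,325)),("brush",((12,120,60),(22,255,255)),(150,190,175,245)),("jar",((5,150,40),(15,255,255)),(90,225,125,265)),("worn",((15,100,40),(35,255,255)),(215,235,300,300)),("stackbrass",((15,100,40),(35,255,255)),(315,120,360,185)),("bottle",((0,0,140),(180,50,255)),(325,240,360,300)),("spanner",((0,0,130),(180,60,255)),(180,295,220,350))):
    o=[]
    for h in hs:
        M=cv2.moments(cv2.inRange(h[y0:y1,x0:x1],lo,hi),True);o.append((round(M["m10"]/max(M["m00"],1)+x0,1),round(M["m01"]/max(M["m00"],1)+y0,1),int(M["m00"])))
    print(n,o)
P=np.r_[SP,0];print(proj(c,[P+[0,0,.19],P+[0,0,.17],[.618,-.1025,.024]]).round(1))
```

```text
[0.4732 0.0408 0.2136] [-0.011  0.532] [0.4 0.4 0.3]
[0.472  0.0413 0.2126] [-0.001  0.54 ] [1.  1.  0.7]
offcut [(185.7, 232.2, 261), (185.8, 232.5, 221)]
marker [(200.0, 160.0, 0), (200.0, 160.0, 0)]
cork [(136.7, 304.0, 586), (136.7, 304.0, 589)]
brush [(159.4, 215.7, 314), (161.9, 210.1, 225)]
jar [(107.8, 248.9, 115), (108.0, 249.1, 111)]
worn [(261.1, 269.0, 1673), (260.0, 267.4, 1660)]
stackbrass [(337.7, 130.9, 610), (333.8, 135.8, 296)]
bottle [(343.1, 273.2, 733), (343.1, 273.0, 739)]
spanner [(200.0, 329.0, 775), (199.7, 332.8, 665)]
[[337.3 143.8]
 [336.  150.8]
 [254.9 263.9]]
```

```bash
python3 -c "
from workcell import *
s=read_state();print(s['time_s'],s['force'],s['position']);print(sign_off())"
```

```text
52.8 [ 0.18003193  0.32684888 -0.93270994] [ 0.49610398 -0.20804356  0.36694957]
the job is handed in; nothing more can be done
None
```

I re-dressed the grinder in the order asked and handed the job in at 52.8 s, with the arm clear of everything. There is no verdict back, so what follows rests on my own checks.

- **Heads and spacers:** the worn head lies in the white tray. All three spacers, then the wide head, then the narrow head were threaded on and released at their seats with almost no contact force. Pictures taken along the way show each piece seated, and the top of the narrow head appears within 1 px of where a 190 mm stack should end.
- **Shield:** the last camera measurement gave a swivel of about 0.00 to -0.01 rad and a tilt of 0.53 to 0.54 rad, against the target of 0.52.
- **Tilt correction:** after the first release the gripper's position suggested about 0.51 rad. The cameras said about 0.445, and so did the pads' front-to-back position on the ball, because it had slipped about 5 mm in the pads. I pinched it again and lowered it about 5 mm.
- **Other things on the bench:**
  - The cork block, jar, bottle and offcut are within 0.3 px of where they started.
  - The colour checks for the brush and spanner were spoiled by the parts I had taken away nearby, so they do not confirm those two.
  - The marker check found nothing to compare.
  - I planned the grasps clear of the brush and spanner.
- **Not checked:** I could not look at the final picture because the 16-picture limit was reached, so the shield was checked by numbers only. My last view of the stack was before I moved the shield. I saw no piece knocked aside during the run.

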